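Set the pendulum angle gauge on a stud

TASK

Lay the loose square-headed stud in the empty middle seat of the stud block, its head over the flat ledge like its two neighbours, so that the three lie in a neat row, and let go of it. Then stand the angle gauge astride that stud with its vee foot and rock it round the shank until its swinging pointer comes to rest on the set hand of the dial. Finish while still holding the gauge there, seated square and pressed lightly on the stud, so that the line can be scribed; leave the other things where they are.

Things in the scene. Friction and masses are not known exactly. Their poses are not given: they have to be found in the camera images.
- seat (a point): the empty middle seat of the stud block: the point where the centre of a seated stud's shank lies, on the seat's axis, half-way between the two rails, 56 mm above the desk. x runs along a seated stud, from its head (over the ledge, near the robot) to its tail; y along the row, to the left; z up
- stud_mid (a point): the loose steel stud (lies on the desk): point on its axis at the middle of its plain round shank, 24 mm diameter, 90 mm long, the place to grip; 15 mm above the desk at the start. x runs along the stud from head to tail, z is up (the head lies on a flat)
- stud_left_mid (a point): like stud_mid: the stud that lies already in the left seat (78 mm to the +y side), to be left alone
- stud_right_mid (a point): like stud_mid: the stud that lies already in the right seat (78 mm to the -y side), to be left alone
- gauge_grip (a point): the angle gauge's grip, black with ribs, on its top: the point is its centre, 133 mm above the underside. 18 mm along x, 30 mm along y; free from 113 mm to the top at 152 mm above the underside. x is normal to the dial, which looks to -x; z up
- gauge_vee (a point): point of the gauge, 2 mm above its underside in the middle of the vee, where the stud's axis lies when the vee sits on the 24 mm shank with both its faces (131 mm below gauge_grip); same axes as gauge_grip
- pointer (a joint): black weighted needle that swings freely on the axle at the dial's centre and hangs plumb after about a second; rad, 0 = along the gauge's z (gauge upright), positive = clockwise seen from the front of the dial (about the gauge's x axis). Rocking the gauge anticlockwise by an angle makes it read that angle
- set_hand (a joint): the set hand of the dial: a flat black arrowhead behind the needle, 9 mm wide at the dial's rim and pointing inwards, with a small tab on the bezel; stiff, already set, stays where it is; same zero and sense as pointer, between 0.26 and 0.56 rad
- pointer_tip (a point): tip of the needle, 30 mm above the axle when plumb; its z axis runs along the needle away from the axle
- set_hand_tip (a point): inner tip of the set hand, 23 mm from the axle; its z axis runs from the axle outwards through the set hand
- block: the stud block, fixed steel: plate 156 x 220 x 14 mm; two cross rails 58 mm high, 10 mm thick, 62 mm clear between them, each with three upward 90-degree vees 78 mm apart, mouths 38 mm wide. Flat ledge for the heads 46 to 66 mm from seat to -x, 39.5 mm high, 1.5 mm under a seated head so that it cannot turn. Origin on the desk, 56 mm below seat, same axes
- marker: felt marker, 16 x 112 x 17 mm, a bystander; origin under its centre
- setting_ring: knurled steel ring, 54 mm across, 18 mm high, a bystander; origin under its centre
- tape_roll: roll of masking tape, 104 mm across, 24 mm high, a bystander; origin under its centre
- ring_a: bearing cage ring, 31 mm across, 9 mm high, a bystander; origin under its centre
- ring_b: bearing cage ring, 32 mm across, 9 mm high, a bystander; origin under its centre
- stud: the loose stud, 134 mm long, about 0.5 kg: square head 30 x 30 x 18 mm from -63 to -45 mm along x, shank to +45, collar 30 mm across to +55, thread 16 mm across to +71. Seated, head and collar stand just outside the two rails, 4 mm end play each way. Origin 15 mm below stud_mid, same axes
- stud_left: the left neighbour; origin 15 mm below stud_left_mid
- stud_right: the right neighbour; origin 15 mm below stud_right_mid
- gauge: the angle gauge, about 0.4 kg, standing on the desk, 152 mm tall: grip on top, round case 84 mm across and 22 mm thick, centre 68 mm up; steel foot 36 mm along x, 56 mm along y, with a downward 90-degree vee along x, apex 19 mm up. Origin at the centre of its underside, same axes as gauge_grip
- stud_head (a point): centre of the loose stud's square head, 54 mm from stud_mid towards -x; same axes
Things that resemble listed ones, but are neither listed nor needed, are in the scene too. Leave any yellow look-alike of the gauge alone.

How it is judged:
On the way:
1. the loose stud lies home in the middle seat, head over the ledge, and is let go (x of stud_head in the frame of seat below -0.04 m and x of stud_mid in the frame of seat between -0.006 and 0.006 m and y of stud_mid in the frame of seat between -0.002 and 0.002 m and z of stud_mid in the frame of seat between -0.003 and 0.002 m and angle between the x axis of stud_mid and the x axis of seat, either way round below 0.04 rad and contact force between the fingers and stud below 0.1 N), for 0.2 s.
At the end, for the whole second after the job is handed in: Gauge held in the gripper, square (0.08 rad) astride the middle stud, vee home (3 mm), over 1 N on the stud, off the block; pointer at rest (0.15 rad/s) within 0.055 rad (3 degrees) of the set hand; stud home in the middle seat (2.5 mm across, 6 mm along), head over the ledge (x of stud_head in the frame of seat below -0.04 m and x of stud_mid in the frame of seat between -0.006 and 0.006 m and y of stud_mid in the frame of seat between -0.0025 and 0.0025 m and z of stud_mid in the frame of seat between -0.003 and 0.0025 m and angle between the x axis of stud_mid and the x axis of seat, either way round below 0.05 rad and contact force between gauge and stud above 1 N and x of gauge_vee in the frame of seat between -0.014 and 0.014 m and y of gauge_vee in the frame of seat between -0.003 and 0.003 m and z of gauge_vee in the frame of seat between -0.003 and 0.003 m and angle between the x axis of gauge_vee and the x axis of seat, either way round below 0.08 rad and angle between the z axis of pointer_tip and the z axis of set_hand_tip, either way round below 0.055 rad and velocity of joint pointer between -0.15 and 0.15 rad/s and contact force between the fingers and gauge above 1 N and contact force between gauge and block below 0.1 N and contact force between the fingers and stud below 0.1 N); the arm keeps its last pose, push and grip.
It fails at once if a neighbouring stud is pushed more than 15 mm from where it lay (distance of any of stud_left_mid, stud_right_mid from where it was at the start of the episode above 0.015 m).
It fails at once if the angle gauge is knocked over (more than 70 degrees from upright) (angle between gauge's own z axis and vertical above 1.22 rad).
It fails at once if the gauge is rammed on the stud (over 40 N) (contact force between gauge and stud above 40 N).
It fails at once if a bystander is pushed more than 30 mm from where it lay (distance of any of marker, setting_ring, tape_roll, ring_a, ring_b from where it was at the start of the episode above 0.03 m).
It also fails if it takes over 58 s, if anything falls off the work surface, if the arm or the gripper's body presses on something with over 40 N, if the wrist force passes 120 N, or if a joint passes its speed limit or range.

ROBOT

A 6-joint arm with a two-finger parallel gripper is mounted at the origin on a cart in front of the work surface, level with it; the furniture and walls round the work are solid. World frame = base frame: x ahead of the robot, y to its left, z up, the work surface at z = 0. Lengths are in m, angles in rad, forces in N, time in s.
With the tool pointing down it reaches from about 0.35 to 0.85 m from the base axis. Payload 8.1 kg.
Tool frame: the origin (TCP) lies on the mounting face of the last link; the fingertips stand 186 mm ahead of it and the grasp point (between the pads) lies 167 mm ahead of it; y points along the fingers, x is the direction in which the jaws open and shut, and the axes are right-handed (so a half turn about y gives the same grasp; the last joint's range is limited). The gripper opens to 93 mm and grips with 3 to 60 N. Pads are 15 mm wide; open, the fingers measure 128 mm over their backs; the gripper's body (75 mm by 188 mm) begins 65 mm behind the grasp point.
Start: joints at [-1.315, 0.13, 1.488, -0, 1.523, -0.085], TCP at [0.201, -0.565, 0.405] pointing down, gripper open.
Joint ranges: [-2.96, 2.96], [-0.89, 2.26], [0.02, 2.5], [-1.34, 4.48], [0, 2.73], [-2.66, 2.66]. Speed limits (rad/s): [2.39, 2.39, 2.79, 3.14, 3.14, 3.14].

INTERFACE

Orientations are given as a rotation vector (axis times angle).
In Python, from plant import robot, imaging gives the robot as it stands.
- The arm moves only by the shell command python3 -m inch 'ROWS' [OPENING] [FORCE]. ROWS is JSON, a list of rows, each an object of numbers: "x", "y", "z": the shift along the tool's x, y, z in mm; "twist": the turn about the tool's y in rad. In form: [{"x": .., "y": .., "z": .., "twist": ..}, ...]. A call has 1 to 12 rows; each row shifts and turns the commanded pose from where the row before left it, along the tool's axes as they then stand; what a row does not reach is not made up. A row lasts 1/10 s, in which the tool goes at most 50 mm and 8.59 degrees, less where a joint would pass 70% of its speed; a pose out of reach is approached as far as the arm can. A call with a gripper value outside its range is refused whole. OPENING is the gripper command: -1 is shut, 1 is fully open, values between are in proportion, set as the call begins (- or left out, the last holds). The fingers move at their own pace and stop on an object; FORCE is the grip in N (left out, the last holds). Time passes only in rows, so rows that do not move let the fingers close. It gives the time, the measured TCP pose, the force and the opening at its end, in the units of the state.
- robot.read_state(): the state, without advancing time (a new reading comes with each control period).
- imaging.read_camera(name): name is "side" or "top"; returns a dict with "color" (400x640x3 uint8, red, green, blue), "depth" (400x640 float32, m along the optical axis (not along the pixel's ray), 0 where there is no reading), "fx", "fy", "cx", "cy" (pixels), "rvec" (rotation vector, rad) and "tvec" (3), from world to camera coordinates, as OpenCV has them. Camera axes: x right, y down, z forward; pixel columns grow to the right and rows downward; lengths in m; the calibration is good to about 2 mm. A picture is of the moment at which its call begins.
- robot.close_job(): hands the job in, once; it reports no verdict.
The state is a dict: "t": time; "q": joint angles; "dq": joint speeds; "joint_torque": joint torques, N m; "tool_pos": TCP position; "orientation": TCP orientation; "force": force on the tool from outside, world axes, zero at the start; "wrist_torque": the same for the moment, N m; "opening": finger opening in m.
Only numpy, scipy, OpenCV 4.12 (cv2) and the standard library are available. Lean on these libraries where they do the work, as an engineer would, in place of code of your own. Each camera call takes 0.05 s, during which the arm holds its last target.

## Working session

There is one attempt and no reset: what is moved stays moved. The work goes in short steps, Python scripts to look and compute and a shell command to move; the robot and the scene stay as the last step left them, time stands still between calls to the robot, and variables do not carry over. Pictures are saved under pics/ and viewed, and the job is handed in when it is done.

```bash
ls; mkdir -p pics; python3 - <<'E'
from plant import robot, imaging
import cv2,pickle
print(robot.read_state())
for n in("side","top"):
    c=imaging.read_camera(n); pickle.dump(c,open(f'pics/{n}0.pkl','wb'))
    cv2.imwrite(f'pics/{n}0.png',c['color'][:,:,::-1]); print(n,c['fx'],c['cx'],c['cy'],c['rvec'],c['tvec'])
E
```

```text
pics
{'t': 0.0, 'q': array([-1.31540168e+00,  1.31173422e-01,  1.48929651e+00, -3.67483452e-05,
        1.52302234e+00, -8.53785545e-02]), 'dq': array([ 0.00198793,  0.00235095,  0.00093966, -0.00150244, -0.00074548,
       -0.00071914]), 'joint_torque': array([ 9.54259922e-04, -5.59843647e+01, -4.91758597e+01,  7.69308046e-02,
        3.55792302e-02, -1.87491660e-04]), 'tool_pos': array([ 0.20049561, -0.56525683,  0.40367036]), 'orientation': array([-1.35013444,  0.95565947, -0.95321768]), 'force': array([ 0.35888487, -0.3753612 ,  0.25307429]), 'wrist_torque': array([0.03385938, 0.00882092, 0.03588855]), 'opening': 0.09311951934974674}
side 514.5913388368979 310.8393056933689 190.656687243075 [ 1.05737753 -2.38341596  1.02051223] [0.48117143 0.2379578  1.20863361]
top 388.8953956515044 321.8870218814225 195.00046137892204 [ 2.21775959 -2.18003149  0.10620627] [0.19306497 0.48979973 1.19445384]
```

View pics/side0.png

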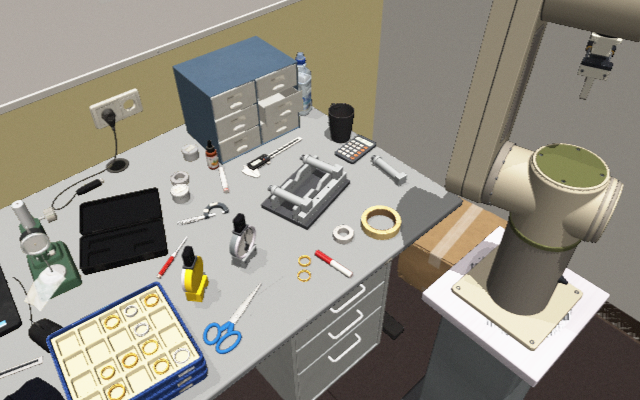

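View pics/top0.png

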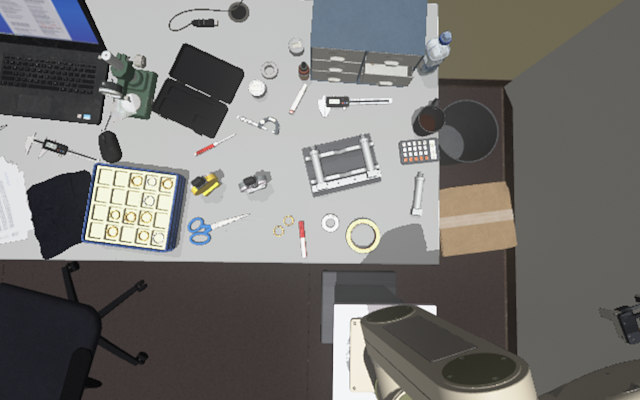

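```bash
cat > h.py <<'E'
import numpy as np,cv2,pickle
from scipy.spatial.transform import Rotation as R
def ld(n): return pickle.load(open(f'pics/{n}.pkl','rb'))
def snap(n,tag):
    from plant import imaging
    c=imaging.read_camera(n); pickle.dump(c,open(f'pics/{n}{tag}.pkl','wb'))
    cv2.imwrite(f'pics/{n}{tag}.png',c['color'][:,:,::-1]); return c
def w(c,u,v,d=None):
    if d is None: d=c['depth'][int(round(v)),int(round(u))]
    p=np.array([(u-c['cx'])/c['fx']*d,(v-c['cy'])/c['fy']*d,d])
    Rm=cv2.Rodrigues(np.array(c['rvec']))[0]; return Rm.T@(p-np.array(c['tvec']))
def wz(c,u,v,z):
    a=w(c,u,v,1.);b=w(c,u,v,2.); return a+(b-a)*(z-a[2])/(b[2]-a[2])
def cloud(c):
    v,u=np.mgrid[:400,:640]; d=c['depth']
    p=np.stack([(u-c['cx'])/c['fx']*d,(v-c['cy'])/c['fy']*d,d],-1)
    Rm=cv2.Rodrigues(np.array(c['rvec']))[0]; P=(p-np.array(c['tvec']))@Rm; P[d==0]=np.nan; return P
def proj(c,X):
    return cv2.projectPoints(np.array(X,float).reshape(-1,3),np.array(c['rvec']),np.array(c['tvec']).astype(float),np.array([[c['fx'],0,c['cx']],[0,c['fy'],c['cy']],[0,0,1]]),None)[0][:,0]
def crop(c,x0,y0,x1,y1,s,name):
    im=cv2.resize(c['color'][y0:y1,x0:x1,::-1],None,fx=s,fy=s,interpolation=cv2.INTER_CUBIC); cv2.imwrite(f'pics/{name}.png',im)
E
```

```text
(no output)
```

The block is at side (305,188) and top (342,163). The loose stud is at side (388,167) and top (418,193). There are two gauges: the grey one at side (243,240), and a yellow look-alike at (195,275) that I'll leave alone. I'll enlarge these to confirm.

```bash
python3 - <<'E'
from h import *
s=ld('side0');t=ld('top0')
crop(s,215,145,415,275,4,'cs0'); crop(t,290,120,450,225,5,'ct0'); crop(s,215,205,275,275,8,'cg0'); crop(t,225,160,285,205,10,'ctg0')
E
```

```text
(no output)
```

View pics/cs0.png

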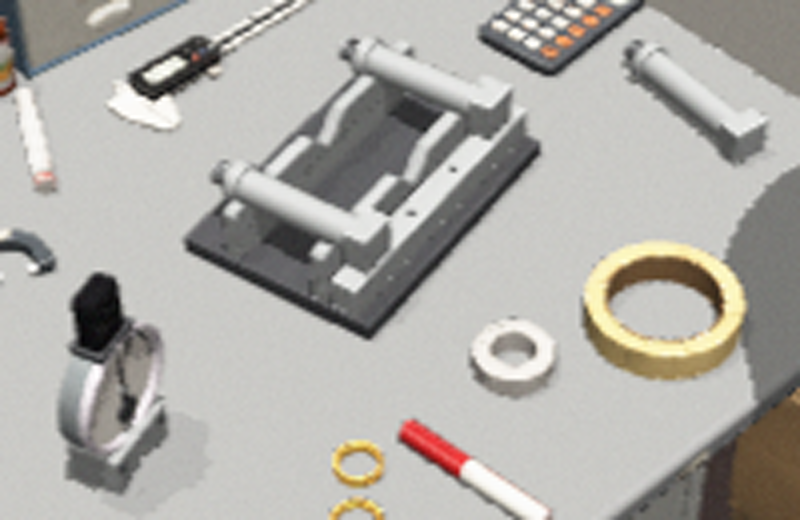

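View pics/ct0.png

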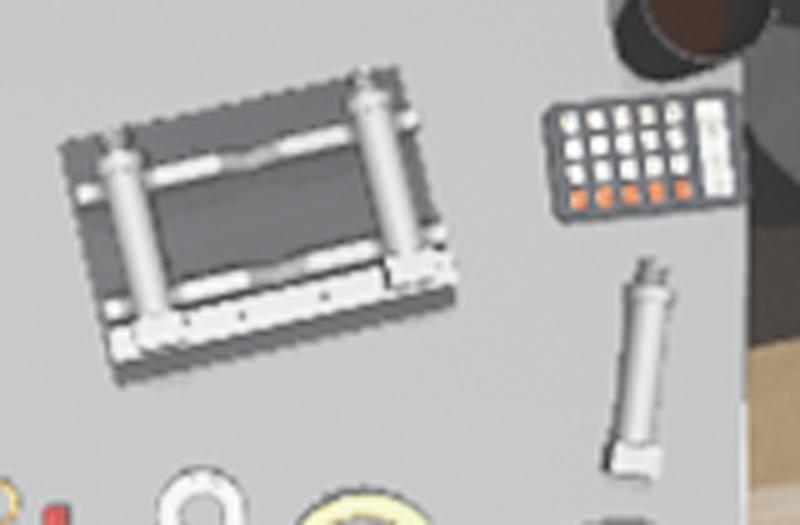

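View pics/cg0.png

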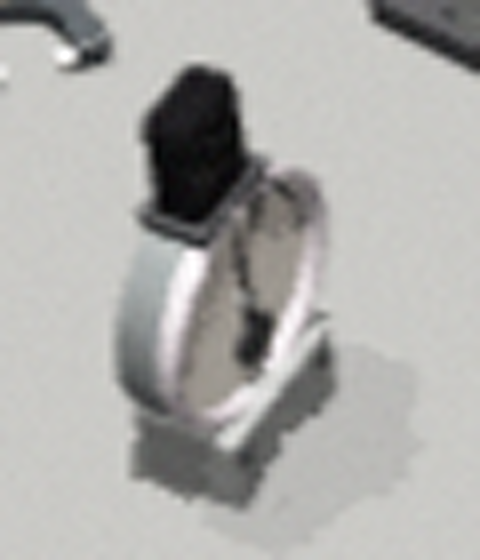

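View pics/ctg0.png

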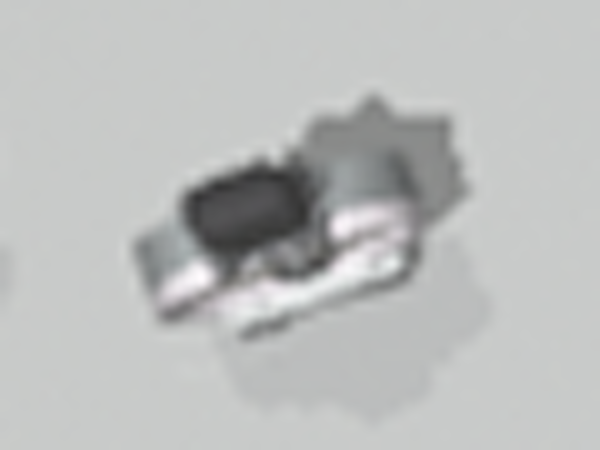

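```bash
python3 - <<'E'
from h import *
from plant import robot
st=robot.read_state(); print(R.from_rotvec(st['orientation']).as_matrix().round(3))
for n in('side0','top0'):
    c=ld(n);P=cloud(c)
    print(n,'desk z', np.nanmedian(P[...,2][(240,)][280:290]) if n[0]=='s' else np.nanmedian(P[215:225,250:270,2]))
    for nm,uv in dict(side0=dict(stud=(388,167),blk=(305,188),g=(243,240)),top0=dict(stud=(418,193),blk=(342,163),g=(254,183)))[n].items():
        print(nm, wz(c,*uv,0.02 if nm=='stud' else .06), w(c,*uv))
    # masks: loose stud
    def near(x,y,r): return np.hypot(P[...,0]-x,P[...,1]-y)<r
    a=wz(c,*(dict(side0=(388,167),top0=(418,193))[n]),.02)
    m=near(a[0],a[1],.11)&(P[...,2]>.008)&(P[...,2]<.06)
    Q=P[m]; 
    mu=Q[:,:2].mean(0);U,S,V=np.linalg.svd(Q[:,:2]-mu); d=V[0]*np.sign(V[0][0]); e=np.array([-d[1],d[0]])
    l=(Q[:,:2]-mu)@d; t=(Q[:,:2]-mu)@e
    print('stud',m.sum(),mu,np.degrees(np.arctan2(d[1],d[0])),'len',l.min(),l.max(),'zmax',np.percentile(Q[:,2],[50,95,100]))
    top=Q[:,2]>.022; print(' ridge',Q[top].mean(0), top.sum())
    for b in np.arange(-.07,.08,.01):
        k=(l>b)&(l<b+.01)
        if k.sum(): print('  %.3f n%d t %.4f..%.4f z %.4f'%(b,k.sum(),t[k].min(),t[k].max(),Q[k,2].max()))
E
```

```text
[[ 0.334 -0.     0.942]
 [-0.942  0.002  0.334]
 [-0.002 -1.     0.   ]]
side0 desk z -0.0010332181517980024
stud [ 0.49210086 -0.09851683  0.02      ] [ 0.4889689  -0.09450548  0.02430121]
blk [0.55677127 0.16818899 0.06      ] [0.59334978 0.13763052 0.01576931]
g [0.51921685 0.40341433 0.06      ] [0.50582844 0.41094714 0.07700283]
stud 411 [ 0.49684478 -0.08974577] -2.229258661300836 len -0.07081305924106572 0.10477853408402044 zmax [0.02243829 0.03061388 0.03334735]
 ridge [ 0.481298   -0.09238707  0.02642726] 215
  -0.070 n64 t -0.0152..0.0159 z 0.0333
  -0.060 n36 t -0.0176..0.0154 z 0.0325
  -0.050 n20 t -0.0082..0.0104 z 0.0315
  -0.040 n24 t -0.0132..0.0109 z 0.0308
  -0.030 n25 t -0.0138..0.0076 z 0.0305
  -0.020 n22 t -0.0092..0.0067 z 0.0296
  -0.010 n25 t -0.0126..0.0089 z 0.0307
  0.000 n25 t -0.0150..0.0063 z 0.0322
  0.010 n21 t -0.0149..0.0067 z 0.0286
  0.020 n22 t -0.0177..0.0048 z 0.0278
  0.030 n27 t -0.0236..0.0039 z 0.0332
  0.040 n27 t -0.0194..0.0061 z 0.0322
  0.050 n11 t -0.0181..0.0014 z 0.0270
  0.060 n6 t -0.0141..-0.0049 z 0.0224
  0.080 n3 t 0.0395..0.
[... 319 characters left out ...]
897012489803 len -0.08497568176017256 0.09241476922130136 zmax [0.02372658 0.03160893 0.03491768]
 ridge [ 0.48722637 -0.09541203  0.02714547] 261
  -0.070 n33 t -0.0117..0.0167 z 0.0349
  -0.060 n27 t -0.0124..0.0120 z 0.0301
  -0.050 n24 t -0.0110..0.0110 z 0.0298
  -0.040 n23 t -0.0095..0.0097 z 0.0292
  -0.030 n24 t -0.0144..0.0080 z 0.0289
  -0.020 n30 t -0.0151..0.0085 z 0.0331
  -0.010 n26 t -0.0171..0.0066 z 0.0308
  0.000 n24 t -0.0167..0.0045 z 0.0296
  0.010 n24 t -0.0171..0.0033 z 0.0295
  0.020 n31 t -0.0247..0.0050 z 0.0338
  0.030 n21 t -0.0185..0.0038 z 0.0278
  0.040 n12 t -0.0170..-0.0057 z 0.0284
  0.070 n21 t -0.0110..0.0469 z 0.0158
  0.080 n67 t -0.0424..0.0431 z 0.0172
```

```bash
cat >> h.py <<'E'
from scipy.optimize import least_squares
def box(p,c,h):
    q=abs(p-np.array(c))-np.array(h); return np.linalg.norm(np.maximum(q,0),axis=1)+np.minimum(q.max(1),0)
def cyl(p,x0,x1,r): # along x
    d=np.stack([np.hypot(p[:,1],p[:,2])-r, abs(p[:,0]-(x0+x1)/2)-(x1-x0)/2],1)
    return np.linalg.norm(np.maximum(d,0),axis=1)+np.minimum(d.max(1),0)
mn=lambda *a: np.minimum.reduce(a)
def sd_stud(p,z0=.015):
    p=p-[0,0,z0]; return mn(box(p,(-.054,0,0),(.009,.015,.015)),cyl(p,-.045,.045,.012),cyl(p,.045,.055,.015),cyl(p,.055,.071,.008))
def sd_rail(p,xc):
    b=box(p,(xc,0,.029),(.005,.105,.029))
    for y in(-.078,0,.078):
        # vee: apex such that cyl r12 at z56 tangent: apex z = .056-.012*sqrt2
        vee=(abs(p[:,1]-y)-(p[:,2]-(.056-.012*2**.5)))/2**.5  # negative inside void
        b=np.maximum(b,-vee)
    return b
def sd_block(p,neigh=True):
    L=[box(p,(0,0,.007),(.078,.110,.007)),sd_rail(p,.036),sd_rail(p,-.036)]
    return mn(*L)
def sd_gauge(p):
    r=p-[0,0,.068]; 
    case=cyl(np.stack([r[:,0],r[:,1],r[:,2]],1),-.011,.011,.042)
    foot=box(p,(0,0,.014),(.018,.028,.014))
    vee=(abs(p[:,1])+ (p[:,2]-.019))/2**.5
    foot=np.maximum(foot,-vee)
    grip=box(p,(0,0,.1325),(.009,.015,.0195))
    return mn(case,foot,grip)
def toloc(Q,x,y,a):
    c,s=np.cos(a),np.sin(a); d=Q-[x,y,0]; return np.stack([c*d[:,0]+s*d[:,1],-s*d[:,0]+c*d[:,1],d[:,2]],1)
def fit(Q,sd,x0,dz=0.,n=4,gate=.02):
    x=np.array(x0,float)
    for g in [gate,gate,gate*.6,gate*.4]:
        k=abs(sd(toloc(Q,*x)))<g
        r=least_squares(lambda v:sd(toloc(Q[k],*v)),x,loss='soft_l1',f_scale=.003,x_scale=[.01,.01,.1]); x=r.x
    res=sd(toloc(Q[k],*x)); return x,k.sum(),np.sqrt(np.mean(res**2)),np.median(res)
E
python3 - <<'E'
from h import *
for n in('side0','top0'):
    c=ld(n);P=cloud(c).reshape(-1,3); P=P[~np.isnan(P[:,0])]
    if n[0]=='s': P=P+[0,0,.001]
    def sel(x,y,r,z0,z1): return P[(np.hypot(P[:,0]-x,P[:,1]-y)<r)&(P[:,2]>z0)&(P[:,2]<z1)]
    print(n,'stud',*fit(sel(.495,-.095,.1,.006,.045),sd_stud,[.495,-.095,-.1]))
    Q=sel(.58,.14,.16,.006,.062)
    def sb(p):
        return mn(sd_block(p), sd_stud(p-[0,.078,0],.056), sd_stud(p+[0,.078,0],.056), box(p,(-.056,0,.02),(.01,.1,.0195)))
    print('block',*fit(sel(.58,.14,.16,.006,.08),sb,[.58,.14,.24]))
    b=fit(sel(.58,.14,.16,.006,.08),sb,[.58,.14,.24])[0]
    print(' rails only',*fit(sel(.58,.14,.16,.006,.08),sd_block,b,gate=.008))
    for s in(1,-1):
        print(' nb',s,*fit(sel(.58,.14,.16,.045,.08),lambda p:sd_stud(p,.056),[b[0]-s*.078*np.sin(b[2]),b[1]+s*.078*np.cos(b[2]),b[2]]))
    print('gauge',*fit(sel(.512,.40,.08,.006,.16),sd_gauge,[.512,.40,.3]))
E
```

```text
side0 stud [ 0.49139379 -0.09603644 -0.11756864] 369 0.0022742373370250807 3.1244262863343655e-05
block [0.58232701 0.14504501 0.251221  ] 3568 0.002128040046350899 0.0004338572246970311
 rails only [0.5824541  0.14502045 0.25092632] 1869 0.0015224971616796903 0.0004460259923089651
 nb 1 [0.56178456 0.2197799  0.25975242] 495 0.002306627457845763 0.00040684908021666917
 nb -1 [0.60252483 0.06893838 0.24734736] 434 0.0023516646635108624 0.0003515160536807461
gauge [0.51534243 0.41099599 0.38762918] 1020 0.0022360258322814673 0.00026205988216972034
top0 stud [ 0.4926338  -0.09716257 -0.12302225] 357 0.00201087901132435 3.280522517209658e-05
block [0.582269   0.14361676 0.25224698] 3487 0.002037569242667582 7.740272005087381e-05
 rails only [0.5823066  0.14358505 0.25006847] 2092 0.0015237654059879592 2.0471336432066004e-05
 nb 1 [0.55985809 0.21827991 0.25027156] 403 0.0021879400263679705 0.00022703433221129068
 nb -1 [0.60329837 0.06840975 0.25119645] 410 0.0022457558011904064 0.000334124730953061
gauge [0.51384435 0.40981868 0.3673444 ] 374 0.0019258044425941598 2.0377990027633033e-05
```

```bash
cat >> h.py <<'E'
def dial(c,x,y,a,name,lx=-.011,tilt=0,z0=0,s=10,half=46):
    # rectified view from front: columns to the right = -y local ; rows down = -z ; tilt = rotation about x (rad) about vee axis handled by caller
    N=2*half*s//2
    g=(np.arange(N)+.5)/N*2*half-half
    cc,rr=np.meshgrid(g,g) # mm
    yl=-cc/1000; zl=-rr/1000
    Y=yl; Z=.068-.002+zl
    Yt=Y*np.cos(tilt)-Z*np.sin(tilt); Zt=Y*np.sin(tilt)+Z*np.cos(tilt)+.002+z0
    X=np.full_like(Y,lx)
    W=np.stack([x+X*np.cos(a)-Yt*np.sin(a), y+X*np.sin(a)+Yt*np.cos(a), Zt],-1)
    uv=proj(c,W).astype(np.float32).reshape(N,N,2)
    im=cv2.remap(c['color'][:,:,::-1].copy(),uv[...,0],uv[...,1],cv2.INTER_CUBIC)
    cv2.imwrite(f'pics/{name}.png',im); return im
E
python3 - <<'E'
from h import *
dial(ld('side0'),.5153,.4110,.377,'d_s')
dial(ld('top0'),.5138,.4098,.377,'d_t')
a=cv2.imread('pics/d_s.png');b=cv2.imread('pics/d_t.png');im=np.hstack([a,b]);print(im.shape)
im=cv2.resize(im,(800,400))
cv2.imwrite('pics/d0.png',im)
E
```

```text
(460, 920, 3)
```

View pics/d0.png

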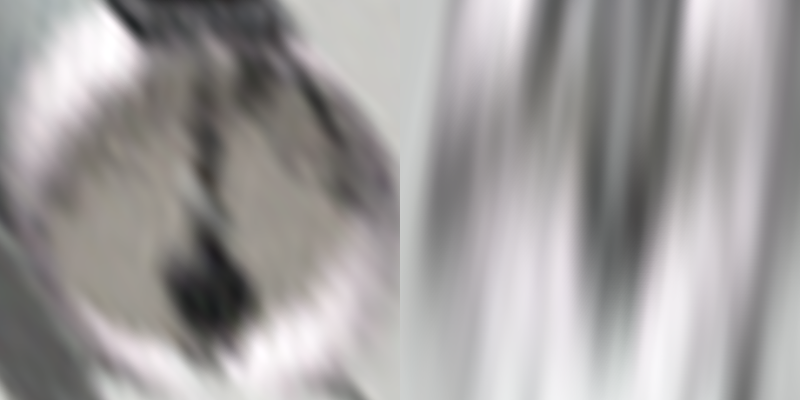

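```bash
cat > tgt.py <<'E'
import sys
from h import *
from plant import robot
# usage: tgt x y z(grasp point) yaw
X=np.array(list(map(float,sys.argv[1:4]))); yaw=float(sys.argv[4])
s=robot.read_state(); M=R.from_rotvec(s['orientation']).as_matrix()
d=X+[0,0,.167]-s['tool_pos']; y0=np.arctan2(M[1,2],M[0,2])
print('t %.2f F %s open %.4f tilt %.4f yaw %.4f'%(s['t'],s['force'].round(1),s['opening'],np.arccos(-M[2,1]),y0),'grasp',(s['tool_pos']+M[:,1]*.167).round(4))
print('shift mm in present axes x,y,z:',(M.T@d*1000).round(1),'twist',round(y0-yaw,4))
T=R.from_euler('z',yaw).as_matrix()@np.array([[0,0,1],[-1,0,0],[0,-1,0.]])
print('if twisted first:',(T.T@d*1000).round(1))
E
python3 tgt.py .492 -.0966 .10 -.12
python3 -m inch '[{"x":-29,"z":36},{"x":-29,"z":36},{"x":-29,"z":36},{"x":-29,"z":36},{"x":-29,"z":36},{"x":-29,"z":36},{"x":-29,"z":36},{"x":-29,"z":36},{"x":-29,"z":36},{"x":-29,"z":36},{"x":-29,"z":36},{"x":-25,"z":35}]' 0.25 40
python3 tgt.py .492 -.0966 .10 -.12
```

```text
t 0.10 F [0.1 0.4 0.7] open 0.0926 tilt 0.0017 yaw 0.3408 grasp [ 0.2004 -0.565   0.2368]
shift mm in present axes x,y,z: [-344.1  137.4  431.4] twist 0.4608
if twisted first: [-500.2  136.8  233.3]
t 0.10 F [0.1 0.4 0.7] open 0.0926 tilt 0.0017 yaw 0.3408 grasp [ 0.2004 -0.565   0.2368]
shift mm in present axes x,y,z: [-344.1  137.4  431.4] twist 0.4608
if twisted first: [-500.2  136.8  233.3]$[0]: bad value
```

```bash

python3 -m inch '[{"x":-29,"y":0,"z":36,"twist":0},{"x":-29,"y":0,"z":36,"twist":0},{"x":-29,"y":0,"z":36,"twist":0},{"x":-29,"y":0,"z":36,"twist":0},{"x":-29,"y":0,"z":36,"twist":0},{"x":-29,"y":0,"z":36,"twist":0},{"x":-29,"y":0,"z":36,"twist":0},{"x":-29,"y":0,"z":36,"twist":0},{"x":-29,"y":0,"z":36,"twist":0},{"x":-29,"y":0,"z":36,"twist":0},{"x":-29,"y":0,"z":36,"twist":0},{"x":-25,"y":0,"z":35,"twist":0}]' 0.25 40
python3 tgt.py .492 -.0966 .10 -.12
```

```text
t: 1.3
tool_pos: [0.4923, -0.0951, 0.4045]
orientation: [-1.352, 0.954, -0.954]
force: [0.8, -1.1, -0.3]
opening: 0.0579
t 1.30 F [ 0.8 -1.1 -0.3] open 0.0579 tilt 0.0003 yaw 0.3413 grasp [ 0.4923 -0.0951  0.2375]
shift mm in present axes x,y,z: [  1.4 137.5  -0.8] twist 0.4613
if twisted first: [ 1.500e+00  1.375e+02 -1.000e-01]
```

```bash

python3 -m inch '[{"x":0,"y":35,"z":0,"twist":0.12},{"x":0,"y":35,"z":0,"twist":0.12},{"x":0,"y":35,"z":0,"twist":0.12},{"x":1,"y":35,"z":0,"twist":0.101},{"x":0,"y":0,"z":0,"twist":0}]'
python3 tgt.py .492 -.0966 .022 -.12
python3 - <<'E'
from h import *
c=snap('side','1'); crop(c,330,100,450,200,6,'c1')
E
```

```text
t: 1.8
tool_pos: [0.4891, -0.0974, 0.2591]
orientation: [-1.155, 1.307, -1.292]
force: [-0.9, -0.3, -0.7]
opening: 0.0584
t 1.80 F [-0.9 -0.3 -0.7] open 0.0584 tilt 0.0103 yaw -0.1217 grasp [ 0.4874 -0.0969  0.0921]
shift mm in present axes x,y,z: [-1.  70.1  3.5] twist -0.0017
if twisted first: [-1.1 70.1  2.8]
```

View pics/c1.png

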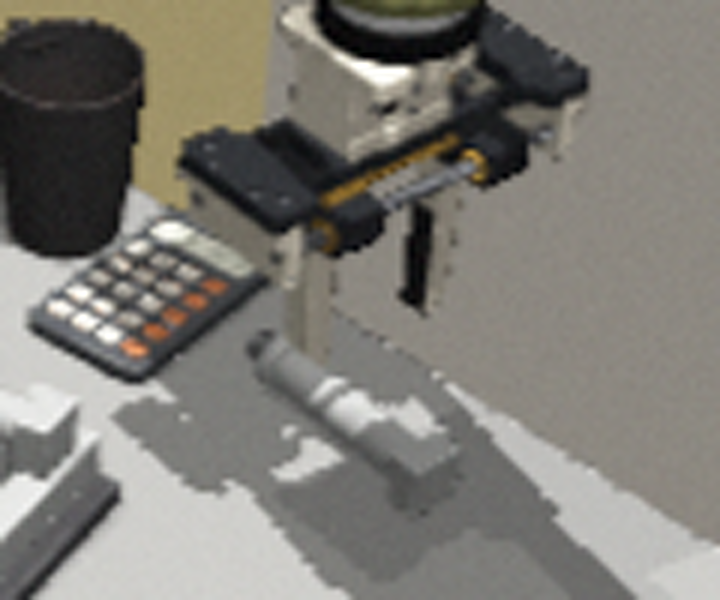

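The open jaws straddle the shank, in line with the stud at crop (350,420). Next I descend.

```bash

python3 tgt.py .492 -.0966 .022 -.12
python3 -m inch '[{"x":0,"y":20,"z":1,"twist":0},{"x":0,"y":20,"z":1,"twist":0},{"x":0,"y":20,"z":1,"twist":0},{"x":0,"y":8,"z":0,"twist":0},{"x":0,"y":0,"z":0,"twist":0}]'
python3 tgt.py .492 -.0966 .022 -.12
```

```text
t 1.85 F [ 0.5 -1.1  0.9] open 0.0581 tilt 0.0064 yaw -0.1181 grasp [ 0.4893 -0.0974  0.0953]
shift mm in present axes x,y,z: [-1.3 73.2  2. ] twist 0.0019
if twisted first: [-1.4 73.2  1.5]
t: 2.35
tool_pos: [0.495, -0.0987, 0.1973]
orientation: [-1.151, 1.296, -1.296]
force: [-0.5, 0.1, -0.1]
opening: 0.0582
t 2.35 F [-0.5  0.1 -0.1] open 0.0582 tilt 0.0003 yaw -0.1186 grasp [ 0.4949 -0.0987  0.0303]
shift mm in present axes x,y,z: [-1.7  8.3 -3.2] twist 0.0014
if twisted first: [-1.7  8.3 -3.2]
```

```bash

python3 -m inch '[{"x":-2,"y":4,"z":-3,"twist":0},{"x":0,"y":3,"z":0,"twist":0},{"x":0,"y":0,"z":0,"twist":0}]'
python3 tgt.py .492 -.0966 .022 -.12
python3 -m inch '[{"x":0,"y":0,"z":0,"twist":0},{"x":0,"y":0,"z":0,"twist":0},{"x":0,"y":0,"z":0,"twist":0},{"x":0,"y":0,"z":0,"twist":0},{"x":0,"y":0,"z":0,"twist":0},{"x":0,"y":0,"z":0,"twist":0}]' -1 40
python3 tgt.py .492 -.0966 .022 -.12
```

```text
t: 2.65
tool_pos: [0.4921, -0.0962, 0.1902]
orientation: [-1.15, 1.296, -1.297]
force: [-0.8, -0.1, -0.1]
opening: 0.058
t 2.65 F [-0.8 -0.1 -0.1] open 0.0580 tilt 0.0006 yaw -0.1198 grasp [ 0.4922 -0.0962  0.0232]
shift mm in present axes x,y,z: [ 0.4  1.2 -0.1] twist 0.0002
if twisted first: [ 0.4  1.2 -0.1]
t: 3.25
tool_pos: [0.4921, -0.0965, 0.1899]
orientation: [-1.15, 1.297, -1.298]
force: [0.0, -2.9, 0.8]
opening: 0.023
t 3.25 F [ 0.  -2.9  0.8] open 0.0230 tilt 0.0006 yaw -0.1201 grasp [ 0.4922 -0.0965  0.0229]
shift mm in present axes x,y,z: [ 0.2  0.9 -0.1] twist -0.0001
if twisted first: [ 0.2  0.9 -0.1]
```

```bash

python3 -m inch '[{"x":0,"y":-15,"z":0,"twist":0},{"x":0,"y":-30,"z":0,"twist":0},{"x":0,"y":-30,"z":0,"twist":0},{"x":0,"y":-25,"z":0,"twist":0},{"x":0,"y":-15,"z":0,"twist":0},{"x":0,"y":0,"z":0,"twist":0}]'
python3 tgt.py .5823 .1443 .138 .2505
python3 - <<'E'
from h import *
c=snap('side','2'); crop(c,330,80,450,180,6,'c2')
E
```

```text
t: 3.85
tool_pos: [0.4926, -0.0963, 0.3064]
orientation: [-1.148, 1.295, -1.299]
force: [1.9, 0.3, -5.4]
opening: 0.023
t 3.85 F [ 1.9  0.3 -5.4] open 0.0230 tilt 0.0031 yaw -0.1201 grasp [ 0.4931 -0.0965  0.1394]
shift mm in present axes x,y,z: [-249.6    1.5   60.2] twist -0.3706
if twisted first: [-210.9    1.4  146.5]
```

View pics/c2.png

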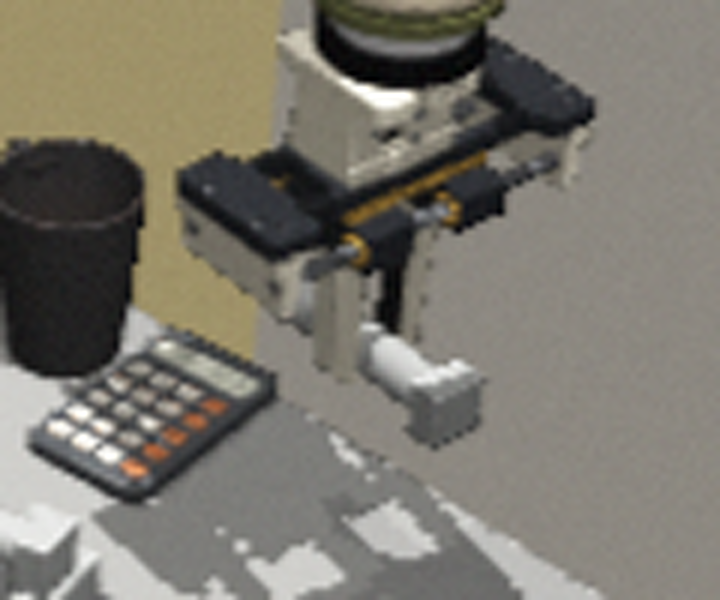

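```bash

python3 -m inch '[{"x":-15,"y":0,"z":3,"twist":0},{"x":-30,"y":0,"z":7,"twist":-0.05},{"x":-30,"y":0,"z":8,"twist":-0.05},{"x":-30,"y":0,"z":9,"twist":-0.05},{"x":-30,"y":0,"z":11,"twist":-0.05},{"x":-30,"y":0,"z":12,"twist":-0.05},{"x":-30,"y":0,"z":13,"twist":-0.05},{"x":-25,"y":0,"z":14,"twist":-0.05},{"x":-15,"y":0,"z":15,"twist":-0.02},{"x":0,"y":0,"z":0,"twist":0},{"x":0,"y":0,"z":0,"twist":0}]'
python3 tgt.py .5823 .1443 .10 .2505
```

```text
t: 5.0
tool_pos: [0.5754, 0.1443, 0.302]
orientation: [-1.321, 1.026, -1.021]
force: [-0.3, 0.2, -6.7]
opening: 0.0228
t 5.00 F [-0.3  0.2 -6.7] open 0.0228 tilt 0.0043 yaw 0.2505 grasp [0.5747 0.1441 0.135 ]
shift mm in present axes x,y,z: [ 1.7 35.   6.8] twist -0.0
if twisted first: [ 1.7 35.   6.7]
```

```bash

python3 -m inch '[{"x":2,"y":5,"z":7,"twist":0},{"x":0,"y":0,"z":0,"twist":0},{"x":0,"y":0,"z":0,"twist":0}]'
python3 tgt.py .5823 .1443 .10 .2505
cat > air.py <<'E'
from h import *
import sys
from plant import robot
tag=sys.argv[1]
st=robot.read_state();M=R.from_rotvec(st['orientation']).as_matrix();g=st['tool_pos']+M[:,1]*.167; ya=np.arctan2(M[1,2],M[0,2])
for n in('side','top'):
    c=snap(n,tag);P=cloud(c).reshape(-1,3);P=P[~np.isnan(P[:,0])]
    if n=='side':P=P+[0,0,.001]
    z0=g[2]-.008
    L=toloc(P,g[0],g[1],ya); k=(abs(L[:,0])<.085)&(abs(L[:,1])<.025)&(abs(L[:,2]-z0)<.03)&((abs(L[:,0])>.014)); 
    Q=L[k]
    def f(v,Q=None):
        x,y,z,yaw,pit=v; p=R.from_euler('zy',[yaw,pit]).inv().apply(Q-[x,y,z]); return sd_stud(p,0.)
    v=np.array([0,0,z0,0,0.])
    for gate in(.015,.01,.007):
        kk=abs(f(v,Q))<gate
        v=least_squares(f,v,loss='soft_l1',f_scale=.003,x_scale=[.01,.01,.01,.1,.1],kwargs=dict(Q=Q[kk])).x
    print(n,kk.sum(),'stud in tool-yaw frame x,y,z(abs) mm',(v[:3]*1000).round(1),'yaw,pitch',v[3:].round(3),'rms',np.sqrt(np.mean(f(v,Q[kk])**2)))
E
python3 air.py 3
python3 - <<'E'
from h import *
crop(ld('side3'),230,80,390,220,5,'c3')
E
```

```text
t: 5.3
tool_pos: [0.5834, 0.1431, 0.2991]
orientation: [-1.317, 1.025, -1.024]
force: [-0.1, -0.5, -5.4]
opening: 0.0231
t 5.30 F [-0.1 -0.5 -5.4] open 0.0231 tilt 0.0012 yaw 0.2485 grasp [0.5832 0.1431 0.1321]
shift mm in present axes x,y,z: [-1.4 32.1 -0.7] twist -0.002
if twisted first: [-1.4 32.1 -0.8]
side 248 stud in tool-yaw frame x,y,z(abs) mm [  0.2   2.  125.6] yaw,pitch [ 0.015 -0.004] rms 0.0016510090876419165
top 96 stud in tool-yaw frame x,y,z(abs) mm [ -0.3   3.1 125.2] yaw,pitch [ 0.043 -0.014] rms 0.001585541396538364
```

View pics/c3.png

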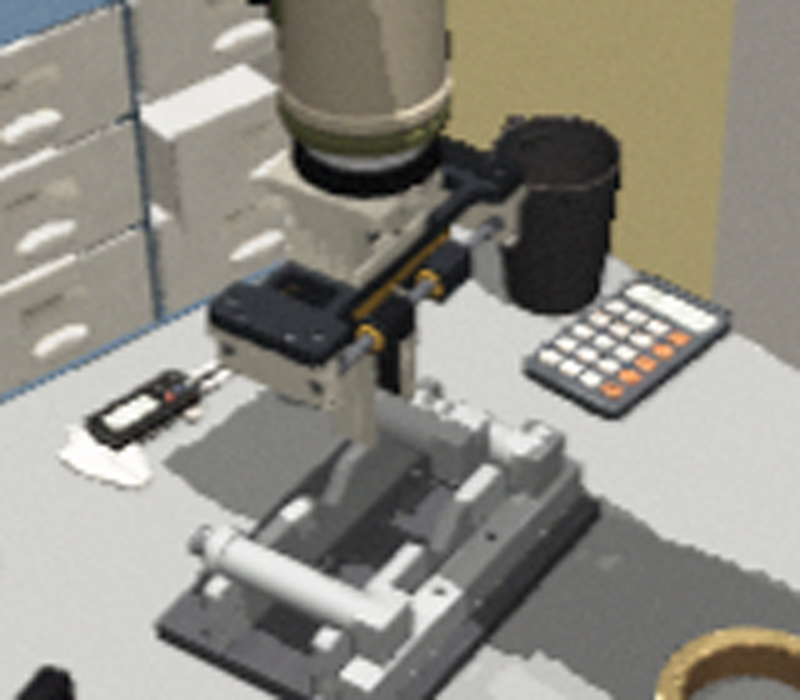

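```bash

python3 -m inch '[{"x":0,"y":15,"z":0,"twist":0},{"x":0,"y":15,"z":0,"twist":0},{"x":0,"y":15,"z":0,"twist":0},{"x":0,"y":8,"z":0,"twist":0},{"x":0,"y":4,"z":0,"twist":0},{"x":0,"y":0,"z":0,"twist":0},{"x":0,"y":0,"z":0,"twist":0}]'
python3 tgt.py .5823 .1443 .064 .2505
python3 - <<'E'
from h import *
c=snap('side','4');crop(c,230,80,390,220,5,'c4')
E
```

```text
t: 6.1
tool_pos: [0.5838, 0.144, 0.2432]
orientation: [-1.316, 1.023, -1.024]
force: [0.4, 0.1, -6.8]
opening: 0.023
t 6.10 F [ 0.4  0.1 -6.8] open 0.0230 tilt 0.0008 yaw 0.2498 grasp [0.5839 0.144  0.0762]
shift mm in present axes x,y,z: [-0.7 12.2 -1.4] twist -0.0007
if twisted first: [-0.7 12.2 -1.4]
```

View pics/c4.png

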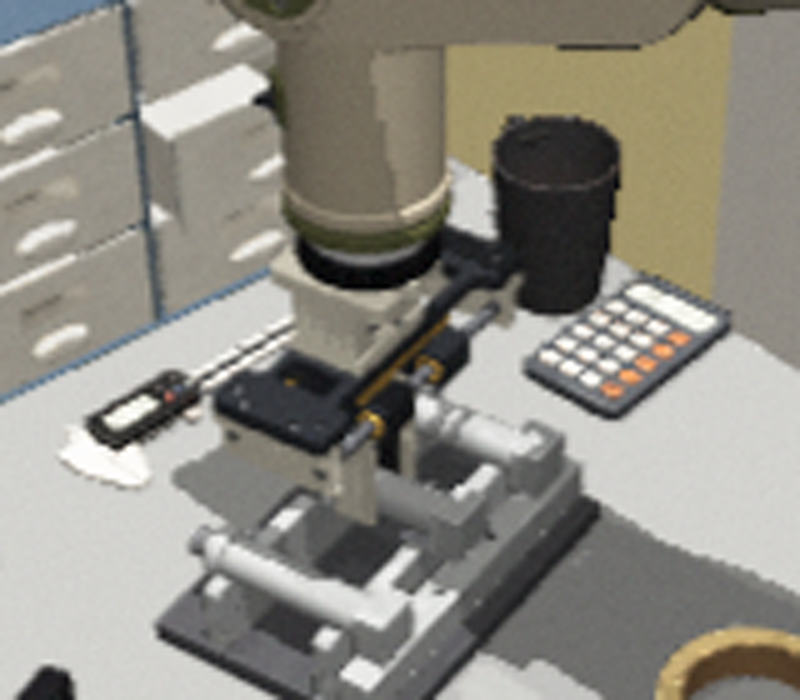

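```bash

python3 -m inch '[{"x":0,"y":4,"z":-1,"twist":0},{"x":0,"y":4,"z":0,"twist":0},{"x":0,"y":2,"z":0,"twist":0},{"x":0,"y":0,"z":0,"twist":0},{"x":0,"y":0,"z":0,"twist":0}]'
python3 tgt.py .5823 .1443 .064 .2505
python3 air.py 5
```

```text
t: 6.65
tool_pos: [0.5825, 0.1437, 0.2327]
orientation: [-1.317, 1.023, -1.023]
force: [0.2, -0.5, -6.2]
opening: 0.023
t 6.65 F [ 0.2 -0.5 -6.2] open 0.0230 tilt 0.0001 yaw 0.2498 grasp [0.5825 0.1437 0.0657]
shift mm in present axes x,y,z: [-0.6  1.7 -0. ] twist -0.0007
if twisted first: [-0.6  1.7 -0. ]
side 307 stud in tool-yaw frame x,y,z(abs) mm [-0.7  7.1 54.6] yaw,pitch [0.087 0.036] rms 0.003024233263207052
top 133 stud in tool-yaw frame x,y,z(abs) mm [-1.1  4.6 56.5] yaw,pitch [0.215 0.004] rms 0.0026998028395845346
```

```bash

python3 -m inch '[{"x":0,"y":1,"z":0,"twist":0},{"x":0,"y":0,"z":0,"twist":0},{"x":0,"y":0,"z":0,"twist":0}]'|grep force
python3 -m inch '[{"x":0,"y":0.7,"z":0,"twist":0},{"x":0,"y":0,"z":0,"twist":0},{"x":0,"y":0,"z":0,"twist":0}]'
python3 tgt.py .5823 .1443 .064 .2505
```

```text
force: [0.5, -1.4, -3.3]
t: 7.35
tool_pos: [0.5829, 0.1435, 0.2318]
orientation: [-1.317, 1.022, -1.024]
force: [0.3, -5.1, 3.6]
opening: 0.0231
t 7.35 F [ 0.3 -5.1  3.6] open 0.0231 tilt 0.0013 yaw 0.2497 grasp [0.5831 0.1434 0.0648]
shift mm in present axes x,y,z: [-1.   0.8 -0.4] twist -0.0008
if twisted first: [-1.   0.8 -0.4]
```

```bash

python3 -m inch '[{"x":0.7,"y":0,"z":0,"twist":0},{"x":0,"y":0,"z":0,"twist":0},{"x":0,"y":0,"z":0,"twist":0}]'
python3 -m inch '[{"x":0,"y":0,"z":0,"twist":0},{"x":0,"y":0,"z":0,"twist":0},{"x":0,"y":0,"z":0,"twist":0},{"x":0,"y":0,"z":0,"twist":0}]' 0.0 20
python3 - <<'E'
from h import *
c=snap('side','6');crop(c,230,80,390,220,5,'c6')
E
python3 -m inch '[{"x":0,"y":-15,"z":0,"twist":0},{"x":0,"y":-30,"z":0,"twist":0},{"x":0,"y":-40,"z":0,"twist":0},{"x":0,"y":-40,"z":0,"twist":0},{"x":0,"y":-40,"z":0,"twist":0},{"x":0,"y":-40,"z":0,"twist":0},{"x":0,"y":-10,"z":0,"twist":0}]'
python3 tgt.py .5146 .4104 .20 .377
```

```text
t: 7.65
tool_pos: [0.583, 0.143, 0.2315]
orientation: [-1.316, 1.022, -1.024]
force: [1.5, -4.1, 3.1]
opening: 0.0226
t: 8.05
tool_pos: [0.5825, 0.1432, 0.2307]
orientation: [-1.317, 1.024, -1.023]
force: [-0.3, 0.1, -0.2]
opening: 0.0458
t: 8.8
tool_pos: [0.5831, 0.1432, 0.4539]
orientation: [-1.31, 1.016, -1.028]
force: [0.5, -0.5, 0.4]
opening: 0.0465
t 8.80 F [ 0.5 -0.5  0.4] open 0.0465 tilt 0.0100 yaw 0.2499 grasp [0.5848 0.1434 0.2869]
shift mm in present axes x,y,z: [-276.    86.6   -1.2] twist -0.1271
if twisted first: [-273.7   86.9   34.6]
```

View pics/c6.png

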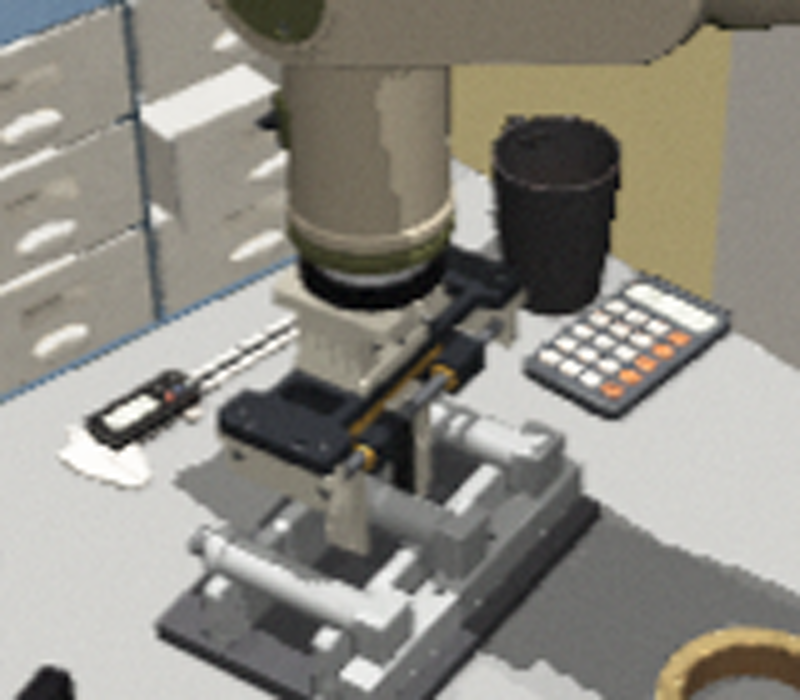

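```bash

python3 -m inch '[{"x":-20,"y":0,"z":0,"twist":0},{"x":-30,"y":0,"z":0,"twist":0},{"x":-35,"y":0,"z":0,"twist":0},{"x":-35,"y":0,"z":0,"twist":0},{"x":-35,"y":0,"z":0,"twist":0},{"x":-35,"y":0,"z":0,"twist":0},{"x":-35,"y":0,"z":0,"twist":0},{"x":-30,"y":0,"z":-1,"twist":0},{"x":-20,"y":0,"z":-1,"twist":0}]' 0.0
python3 tgt.py .5146 .4104 .20 1.948
python3 - <<'E'
from h import *
from plant import robot
print(robot.read_state()['q'])
c0=None
for n in('side','top'):
    c=snap(n,'7');P=cloud(c).reshape(-1,3); P=P[~np.isnan(P[:,0])]
    if n[0]=='s': P=P+[0,0,.001]; crop(c,230,140,390,240,5,'c7')
    Q=P[(np.hypot(P[:,0]-.5823,P[:,1]-.1443)<.16)&(P[:,2]>.006)&(P[:,2]<.08)]
    print(n,fit(Q,sd_block,[.5823,.1443,.25],gate=.008)[0])
    k=Q[:,2]>.045
    for s in(0,1,-1): print(s,fit(Q[k],lambda p:sd_stud(p,.056),[.5823-s*.078*.248,.1443+s*.078*.969,.25]))
E
```

```text
t: 9.7
tool_pos: [0.5117, 0.4108, 0.446]
orientation: [-1.318, 1.023, -1.022]
force: [-0.5, -0.3, 0.6]
opening: 0.0468
t 9.70 F [-0.5 -0.3  0.6] open 0.0468 tilt 0.0006 yaw 0.2513 grasp [0.5116 0.4109 0.279 ]
shift mm in present axes x,y,z: [ 1.2 79.   2.8] twist -1.6967
if twisted first: [ 2.5 79.  -1.5]
[5.98297626e-01 2.70607337e-01 1.25475517e+00 4.08213255e-04
 1.61666862e+00 1.91784541e+00]
side [0.5824434  0.14509332 0.2488357 ]
0 (array([0.58323612, 0.14474363, 0.24733829]), np.int64(466), np.float64(0.002394020638626168), np.float64(0.00033547829513823433))
1 (array([0.56165094, 0.2198097 , 0.25058733]), np.int64(496), np.float64(0.002356316480544417), np.float64(0.0004102688038010614))
-1 (array([0.60253412, 0.06879943, 0.24413568]), np.int64(441), np.float64(0.0024725661702750595), np.float64(0.0003234471884943843))
top [0.58257354 0.1430479  0.24891164]
0 (array([0.58359657, 0.14384713, 0.25292389]), np.int64(406), np.float64(0.0021037139641448773), np.float64(0.00016128325224703394))
1 (array([0.56030029, 0.21864423, 0.25963889]), np.int64(405), np.float64(0.002202705598115721), np.float64(0.00021466021535847257))
-1 (array([0.60189445, 0.06809844, 0.25361794]), np.int64(408), np.float64(0.0022687505381486298), np.float64(0.00025507182813902345))
```

View pics/c7.png

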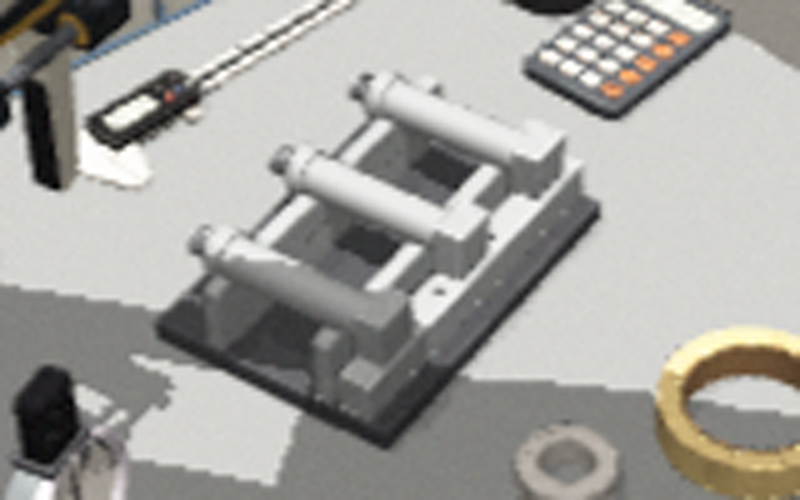

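All three studs lie in a neat row and the fitted middle stud is within 1.5 mm of the seat, so the stud is home. Next is the gauge.

```bash

python3 -m inch '[{"x":0,"y":0,"z":0,"twist":-0.1414},{"x":0,"y":0,"z":0,"twist":-0.1414},{"x":0,"y":0,"z":0,"twist":-0.1414},{"x":0,"y":0,"z":0,"twist":-0.1414},{"x":0,"y":0,"z":0,"twist":-0.1414},{"x":0,"y":0,"z":0,"twist":-0.1414},{"x":0,"y":0,"z":0,"twist":-0.1414},{"x":0,"y":0,"z":0,"twist":-0.1414},{"x":0,"y":0,"z":0,"twist":-0.1414},{"x":0,"y":0,"z":0,"twist":-0.1414},{"x":0,"y":0,"z":0,"twist":-0.1414},{"x":0,"y":0,"z":0,"twist":-0.1414}]' 0.1 20
python3 -m inch '[{"x":0,"y":0,"z":0,"twist":0},{"x":0,"y":0,"z":0,"twist":0}]'
python3 tgt.py .5146 .4104 .20 1.948
python3 - <<'E'
from h import *
c=snap('side','8');crop(c,190,150,300,270,5,'c8')
for n in('side','top'):
    c=snap(n,'8');P=cloud(c).reshape(-1,3); P=P[~np.isnan(P[:,0])]
    if n[0]=='s': P=P+[0,0,.001]
    Q=P[(np.hypot(P[:,0]-.5146,P[:,1]-.4104)<.08)&(P[:,2]>.006)&(P[:,2]<.16)]
    print(n,fit(Q,sd_gauge,[.5146,.4104,.37]))
    k=Q[:,2]>.117; print('grip only',fit(Q[k],sd_gauge,[.5146,.4104,.37]))
    print(Q[Q[:,2]>.146].mean(0))
E
```

```text
t: 11.0
tool_pos: [0.5134, 0.4077, 0.4461]
orientation: [-1.551, -0.298, 0.298]
force: [-1.5, 0.4, 0.5]
opening: 0.0516
t: 11.2
tool_pos: [0.5132, 0.4082, 0.4462]
orientation: [-1.551, -0.291, 0.291]
force: [-0.2, 0.8, -0.9]
opening: 0.0512
t 11.20 F [-0.2  0.8 -0.9] open 0.0512 tilt 0.0003 yaw 1.9414 grasp [0.5132 0.4081 0.2792]
shift mm in present axes x,y,z: [ 2.1 79.2  1.6] twist -0.0066
if twisted first: [ 2.1 79.2  1.5]
side (array([0.51518955, 0.41108643, 0.38707321]), np.int64(1029), np.float64(0.002157993419615371), np.float64(0.0002193426525153759))
grip only (array([0.51452325, 0.40985678, 0.34838041]), np.int64(184), np.float64(0.0013888993232784668), np.float64(0.00023554795418801662))
[0.51056216 0.41228843 0.15162621]
top (array([0.51366491, 0.41061849, 0.41227587]), np.int64(7), np.float64(0.002179341608209124), np.float64(0.00013922822372310767))
grip only (array([0.5146, 0.4104, 0.37  ]), np.int64(0), np.float64(nan), np.float64(nan))
[nan nan nan]
  return _methods._mean(a, axis=axis, dtype=dtype,
  ret = ret.dtype.type(ret / rcount)
<stdin>:9: RuntimeWarning: Mean of empty slice.
  ret = um.true_divide(
```

View pics/c8.png

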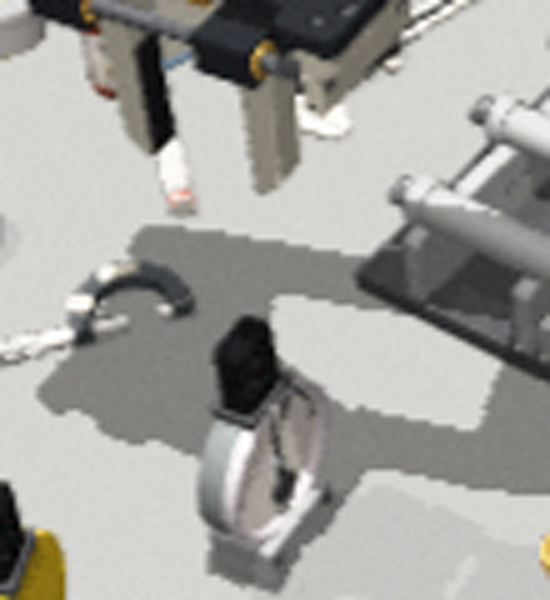

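```bash

python3 -m inch '[{"x":2,"y":20,"z":1.5,"twist":-0.004},{"x":0,"y":30,"z":0,"twist":0},{"x":0,"y":30,"z":0,"twist":0},{"x":0,"y":15,"z":0,"twist":0},{"x":0,"y":5,"z":0,"twist":0},{"x":0,"y":0,"z":0,"twist":0},{"x":0,"y":0,"z":0,"twist":0}]'
python3 tgt.py .5145 .410 .137 1.941
```

```text
t: 12.05
tool_pos: [0.5145, 0.4114, 0.348]
orientation: [-1.549, -0.3, 0.296]
force: [-0.0, -0.2, -0.0]
opening: 0.051
t 12.05 F [-0.  -0.2 -0. ] open 0.0510 tilt 0.0026 yaw 1.9503 grasp [0.5149 0.4116 0.181 ]
shift mm in present axes x,y,z: [-0.7 44.  -1.3] twist 0.0093
if twisted first: [-0.6 44.  -1.3]
```

```bash

python3 -m inch '[{"x":-0.5,"y":15,"z":-1.3,"twist":0.009},{"x":0,"y":15,"z":0,"twist":0},{"x":0,"y":10,"z":0,"twist":0},{"x":0,"y":3,"z":0,"twist":0},{"x":0,"y":0,"z":0,"twist":0},{"x":0,"y":0,"z":0,"twist":0}]'
python3 tgt.py .5145 .410 .137 1.941
python3 - <<'E'
from h import *
c=snap('side','9');crop(c,190,150,300,270,5,'c9')
E
```

```text
t: 12.65
tool_pos: [0.5142, 0.4098, 0.3033]
orientation: [-1.551, -0.291, 0.291]
force: [-0.0, -0.1, -0.0]
opening: 0.051
t 12.65 F [-0.  -0.1 -0. ] open 0.0510 tilt 0.0004 yaw 1.9417 grasp [0.5143 0.4098 0.1363]
shift mm in present axes x,y,z: [ 0.3 -0.7  0.1] twist 0.0007
if twisted first: [ 0.3 -0.7  0.1]
```

View pics/c9.png

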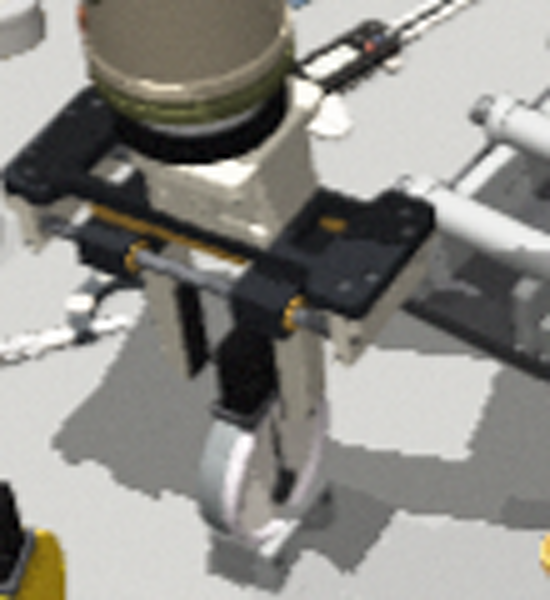

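The jaws sit either side of the ribbed black grip at crop (245,370), so I close them.

```bash

python3 -m inch '[{"x":0,"y":0,"z":0,"twist":0},{"x":0,"y":0,"z":0,"twist":0},{"x":0,"y":0,"z":0,"twist":0},{"x":0,"y":0,"z":0,"twist":0},{"x":0,"y":0,"z":0,"twist":0},{"x":0,"y":0,"z":0,"twist":0}]' -1 20
python3 -m inch '[{"x":0,"y":-5,"z":0,"twist":0},{"x":0,"y":-20,"z":0,"twist":0},{"x":0,"y":-30,"z":0,"twist":0},{"x":0,"y":-30,"z":0,"twist":0},{"x":0,"y":-15,"z":0,"twist":0},{"x":0,"y":0,"z":0,"twist":0},{"x":0,"y":0,"z":0,"twist":0}]'
python3 tgt.py .5823 .1443 .24 1.821
python3 - <<'E'
from h import *
c=snap('side','10');crop(c,190,130,300,250,5,'c10')
from plant import robot
print(robot.read_state()['tool_pos'])
E
```

```text
t: 13.3
tool_pos: [0.5141, 0.4097, 0.3031]
orientation: [-1.551, -0.291, 0.291]
force: [0.3, -0.7, -0.1]
opening: 0.0176
t: 14.0
tool_pos: [0.5139, 0.4096, 0.4017]
orientation: [-1.552, -0.29, 0.292]
force: [-0.1, 0.5, -5.7]
opening: 0.0182
t 14.00 F [-0.1  0.5 -5.7] open 0.0182 tilt 0.0014 yaw 1.9416 grasp [0.5137 0.4095 0.2347]
shift mm in present axes x,y,z: [ -32.4   -5.2 -272.1] twist 0.1206
if twisted first: [   0.6   -5.3 -274. ]
[0.51375346 0.4094635  0.40064532]
```

View pics/c10.png

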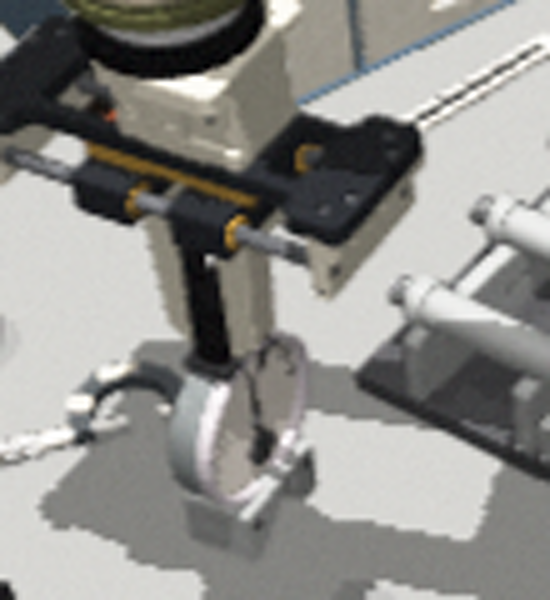

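```bash
python3 - <<'E'
from h import *
from plant import robot
for n in('side10','top0'):
    c=ld(n); print(n,-cv2.Rodrigues(c['rvec'])[0].T@c['tvec'])
print(robot.read_state()['q'])
E
```

```text
side10 [-0.22807953  0.82387002  1.00904062]
top0 [0.40225296 0.23343173 1.21967209]
[ 5.94911998e-01  2.87206262e-01  1.31705215e+00 -4.75084330e-05
  1.54056506e+00  2.24111183e-01]
```

```bash

python3 -m inch '[{"x":0,"y":0,"z":0,"twist":0.1},{"x":0,"y":0,"z":0,"twist":0.14},{"x":0,"y":0,"z":0,"twist":0.14},{"x":0,"y":0,"z":0,"twist":0.14},{"x":0,"y":0,"z":0,"twist":0.14},{"x":0,"y":0,"z":0,"twist":0.14},{"x":0,"y":0,"z":0,"twist":0.07},{"x":0,"y":0,"z":0,"twist":0},{"x":0,"y":0,"z":0,"twist":0},{"x":0,"y":0,"z":0,"twist":0},{"x":0,"y":0,"z":0,"twist":0},{"x":0,"y":0,"z":0,"twist":0}]'
python3 tgt.py .5823 .1443 .24 1.821
python3 - <<'E'
from h import *
from plant import robot
c=snap('side','11');crop(c,205,165,285,240,8,'c11')
s=robot.read_state();M=R.from_rotvec(s['orientation']).as_matrix();g=s['tool_pos']+M[:,1]*.167;ya=np.arctan2(M[1,2],M[0,2])-np.pi/2
P=cloud(c).reshape(-1,3); P=P[~np.isnan(P[:,0])]+[0,0,.001]
Q=P[(np.hypot(P[:,0]-g[0],P[:,1]-g[1])<.06)&(P[:,2]>g[2]-.145)&(P[:,2]<g[2]-.024)]-[0,0,g[2]-.1363]
f=fit(Q,sd_gauge,[g[0],g[1],ya]);print(g,ya,f)
x,y,a=f[0]
dial(c,x,y,a,'d11',z0=g[2]-.1363)
im=cv2.imread('pics/d11.png');cv2.imwrite('pics/d11.png',cv2.resize(im,(600,600)))
E
```

```text
t: 15.25
tool_pos: [0.5141, 0.4097, 0.403]
orientation: [-1.535, 0.391, -0.391]
force: [0.4, -0.2, -4.3]
opening: 0.018
t 15.25 F [ 0.4 -0.2 -4.3] open 0.0180 tilt 0.0000 yaw 1.0722 grasp [0.5141 0.4097 0.236 ]
shift mm in present axes x,y,z: [ 186.8   -4.  -200.5] twist -0.7488
if twisted first: [   0.4   -4.  -274.1]
[0.5141101  0.40975388 0.2360885 ] -0.49871081343776824 (array([ 0.51542718,  0.40945996, -0.50096438]), np.int64(1097), np.float64(0.0026664022706354286), np.float64(0.00012206803108050224))
```

View pics/c11.png

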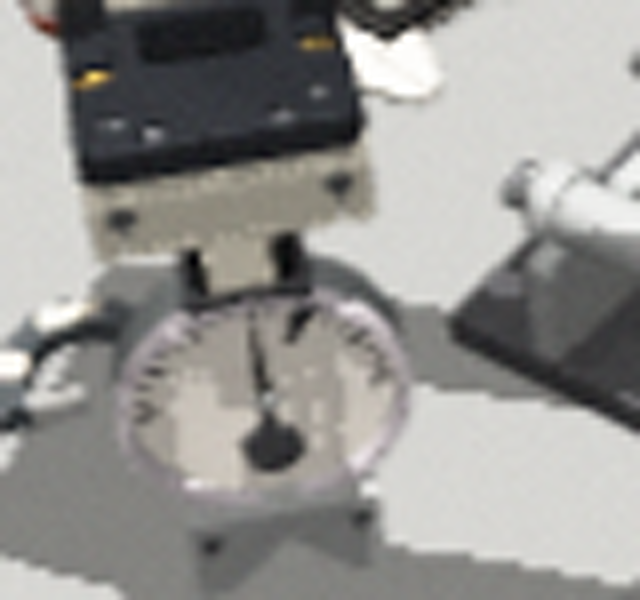

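View pics/d11.png

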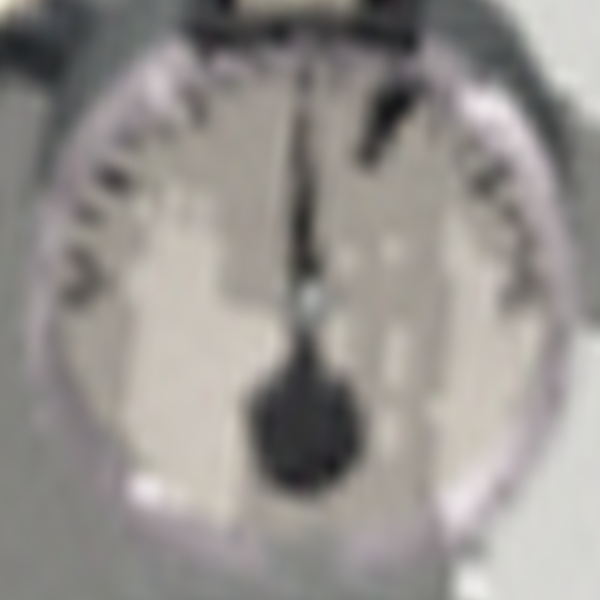

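The rectified dial shows the needle hanging plumb at x≈306. The axle is at (307,298), the set hand's tip at (367,165) and its rim end at (400,90). That puts the set hand at about 0.425 rad clockwise. I turn back and carry the gauge over the stud.

```bash

python3 -m inch '[{"x":0,"y":0,"z":0,"twist":-0.1},{"x":0,"y":0,"z":0,"twist":-0.14},{"x":0,"y":0,"z":0,"twist":-0.14},{"x":0,"y":0,"z":0,"twist":-0.14},{"x":0,"y":0,"z":0,"twist":-0.14},{"x":0,"y":0,"z":0,"twist":-0.089},{"x":0,"y":0,"z":-10,"twist":0},{"x":0,"y":0,"z":-20,"twist":0},{"x":0,"y":0,"z":-25,"twist":0},{"x":0,"y":0,"z":-25,"twist":0},{"x":0,"y":0,"z":-25,"twist":0},{"x":0,"y":0,"z":-25,"twist":0}]'
python3 -m inch '[{"x":0,"y":0,"z":-25,"twist":0},{"x":0,"y":0,"z":-25,"twist":0},{"x":0,"y":0,"z":-25,"twist":0},{"x":0,"y":0,"z":-25,"twist":0},{"x":0,"y":0,"z":-20,"twist":0},{"x":0,"y":0,"z":-15,"twist":0},{"x":0,"y":0,"z":-8,"twist":0},{"x":0,"y":0,"z":0,"twist":0},{"x":0,"y":0,"z":0,"twist":0},{"x":0,"y":0,"z":0,"twist":0}]'
python3 tgt.py .5815 .1433 .21 1.821
```

```text
t: 16.5
tool_pos: [0.5466, 0.2811, 0.4032]
orientation: [-1.563, -0.194, 0.193]
force: [0.8, 0.4, -4.9]
opening: 0.0177
t: 17.5
tool_pos: [0.5814, 0.146, 0.403]
orientation: [-1.561, -0.197, 0.197]
force: [0.3, -0.2, -4.3]
opening: 0.018
t 17.50 F [ 0.3 -0.2 -4.3] open 0.0180 tilt 0.0004 yaw 1.8214 grasp [0.5813 0.1461 0.236 ]
shift mm in present axes x,y,z: [-0.5 26.  -2.7] twist 0.0004
if twisted first: [-0.5 26.  -2.7]
```

```bash
cat > gp.py <<'E'
from h import *
import sys
from plant import robot
tag=sys.argv[1]; c=snap('side',tag)
s=robot.read_state();M=R.from_rotvec(s['orientation']).as_matrix();g=s['tool_pos']+M[:,1]*.167;ya=np.arctan2(M[1,2],M[0,2])-np.pi/2
t0=float(sys.argv[2])  # tilt guess (rot about x)
P=cloud(c).reshape(-1,3);P=P[~np.isnan(P[:,0])]+[0,0,.001]
h=.1343 # grasp above vee axis
def loc(v,Q):
    x,y,z,yaw,t=v; return R.from_euler('zx',[yaw,t]).inv().apply(Q-[x,y,z])+[0,0,.002]
off=R.from_euler('zx',[ya,t0]).apply([0,0,h])
v=np.array([*(g-off),ya,t0])
for gate in(.015,.01,.007):
    L=loc(v,P);k=(abs(sd_gauge(L))<gate)&(L[:,2]>.003)&(L[:,2]<.112)
    Q=P[k]
    # mask out dial face interior noise kept
    v=least_squares(lambda u:sd_gauge(loc(u,Q)),v,loss='soft_l1',f_scale=.003,x_scale=[.01,.01,.01,.1,.1]).x
seat=np.array([.5824,.1450,.056])
d=R.from_euler('z',-.2495).apply(v[:3]-seat)
print('gauge vee',v[:3].round(4),'yaw',v[3].round(3),'tilt',v[4].round(3),'n',k.sum(),'rel seat(side) mm',(d*1000).round(1),'yawrel',(v[3]-.2495).round(3))
x,y,z,yaw,t=v
def dialT():
    N=460;gg=(np.arange(N)+.5)/N*92-46;cc,rr=np.meshgrid(gg,gg)
    X=np.stack([np.full_like(cc,-11.),-cc,66-rr],-1).reshape(-1,3)/1000
    W=R.from_euler('zx',[yaw,t]).apply(X)+[x,y,z-.001]
    uv=proj(c,W).astype(np.float32).reshape(N,N,2)
    im=cv2.remap(c['color'][:,:,::-1].copy(),uv[...,0],uv[...,1],cv2.INTER_CUBIC);cv2.imwrite(f'pics/d{tag}.png',cv2.resize(im,(600,600)))
dialT()
p=proj(c,[[x,y,z+.07]])[0].astype(int)
crop(c,max(p[0]-55,0),max(p[1]-55,0),p[0]+55,p[1]+45,7,'c'+tag)
E
python3 gp.py 12 0
```

```text
gauge vee [0.5834 0.1475 0.1045] yaw 0.262 tilt 0.008 n 761 rel seat(side) mm [ 1.6  2.2 48.5] yawrel 0.012
```

View pics/c12.png

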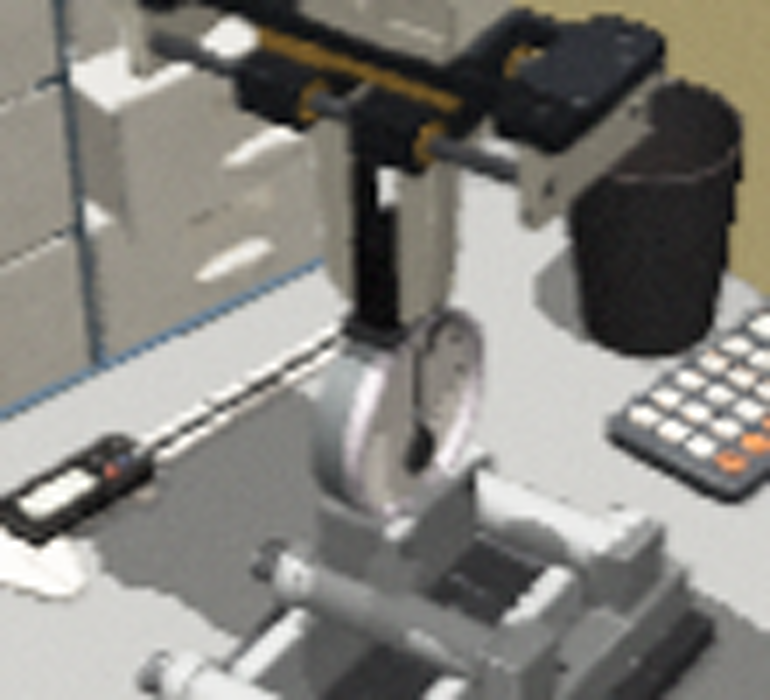

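View pics/d12.png

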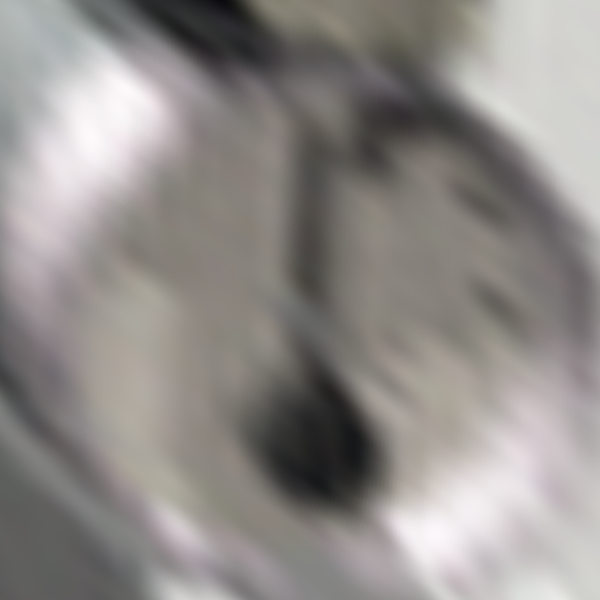

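```bash

python3 -m inch '[{"x":0,"y":10,"z":-2.5,"twist":0},{"x":0,"y":15,"z":0,"twist":0},{"x":0,"y":12,"z":0,"twist":0},{"x":0,"y":5,"z":0,"twist":0},{"x":0,"y":1,"z":0,"twist":0},{"x":0,"y":0,"z":0,"twist":0},{"x":0,"y":0,"z":0,"twist":0}]'
python3 tgt.py .5815 .1433 .19 1.821
python3 gp.py 13 0
```

```text
t: 18.25
tool_pos: [0.5825, 0.1428, 0.3608]
orientation: [-1.562, -0.197, 0.195]
force: [0.4, 0.1, -5.1]
opening: 0.018
t 18.25 F [ 0.4  0.1 -5.1] open 0.0180 tilt 0.0012 yaw 1.8205 grasp [0.5826 0.1428 0.1938]
shift mm in present axes x,y,z: [-0.8  3.8  0.7] twist -0.0005
if twisted first: [-0.8  3.8  0.7]
gauge vee [0.5847 0.1438 0.0624] yaw 0.264 tilt -0.001 n 721 rel seat(side) mm [ 1.9 -1.7  6.4] yawrel 0.014
```

```bash

python3 -m inch '[{"x":0,"y":1.5,"z":0.7,"twist":0},{"x":0,"y":1,"z":0,"twist":0},{"x":0,"y":0,"z":0,"twist":0},{"x":0,"y":0,"z":0,"twist":0}]'
python3 -m inch '[{"x":0,"y":0.7,"z":0,"twist":0},{"x":0,"y":0,"z":0,"twist":0},{"x":0,"y":0,"z":0,"twist":0}]' | grep -E "force|pos"
python3 tgt.py .5815 .1433 .19 1.821
```

```text
t: 18.7
tool_pos: [0.582, 0.1435, 0.3575]
orientation: [-1.562, -0.196, 0.196]
force: [-0.2, -1.0, -4.7]
opening: 0.0178
tool_pos: [0.5821, 0.1433, 0.357]
force: [0.6, -1.2, -3.4]
t 19.00 F [ 0.6 -1.2 -3.4] open 0.0179 tilt 0.0005 yaw 1.8205 grasp [0.5822 0.1433 0.19  ]
shift mm in present axes x,y,z: [-0.6  0.   0.1] twist -0.0005
if twisted first: [-0.6  0.   0.1]
```

```bash

python3 -m inch '[{"x":0,"y":0.5,"z":0,"twist":0},{"x":0,"y":0,"z":0,"twist":0},{"x":0,"y":0,"z":0,"twist":0}]' | grep -E "force|pos"
python3 -m inch '[{"x":0,"y":0.5,"z":0,"twist":0},{"x":0,"y":0,"z":0,"twist":0},{"x":0,"y":0,"z":0,"twist":0}]' | grep -E "force|pos"
python3 gp.py 14 0; python3 tgt.py .5815 .1433 .19 1.821
```

```text
tool_pos: [0.5822, 0.1434, 0.3568]
force: [-0.4, -1.7, -0.1]
tool_pos: [0.5822, 0.1434, 0.3568]
force: [-1.6, -2.2, 5.4]
gauge vee [0.584  0.1442 0.0576] yaw 0.259 tilt -0.005 n 730 rel seat(side) mm [ 1.4 -1.1  1.6] yawrel 0.01
t 19.65 F [-1.5 -2.   6.5] open 0.0176 tilt 0.0011 yaw 1.8205 grasp [0.5823 0.1434 0.1898]
shift mm in present axes x,y,z: [-0.7 -0.2  0.1] twist -0.0005
if twisted first: [-0.7 -0.2  0.1]
```

```bash

python3 -m inch '[{"x":0,"y":0,"z":0,"twist":0},{"x":0,"y":0.2,"z":6.7,"twist":0},{"x":0,"y":0.5,"z":6.7,"twist":0},{"x":0,"y":0.8,"z":6.6,"twist":0},{"x":0,"y":0,"z":0,"twist":0},{"x":0,"y":0,"z":0,"twist":0},{"x":0,"y":0,"z":0,"twist":0}]' -1 6
python3 gp.py 15 -0.15; python3 tgt.py .5815 .1433 .19 1.821
```

```text
t: 20.35
tool_pos: [0.5772, 0.1631, 0.3544]
orientation: [-1.561, -0.197, 0.196]
force: [0.8, 2.2, 2.2]
opening: 0.0182
gauge vee [0.5823 0.1449 0.0576] yaw 0.255 tilt -0.132 n 697 rel seat(side) mm [-0.1 -0.1  1.6] yawrel 0.005
t 20.40 F [0.8 1.5 1.8] open 0.0177 tilt 0.0006 yaw 1.8207 grasp [0.5772 0.163  0.1874]
shift mm in present axes x,y,z: [ -0.7  -2.6 -20.1] twist -0.0003
if twisted first: [ -0.7  -2.6 -20.1]
```

View pics/c15.png

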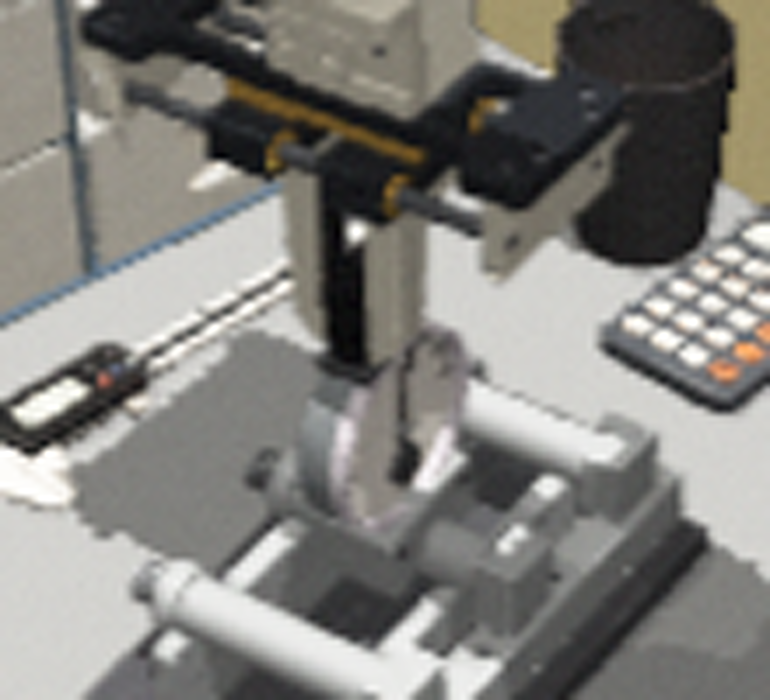

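The gauge pivots in the pads as planned, so I continue along the arc.

```bash

python3 -m inch '[{"x":0,"y":1.2,"z":6.6,"twist":0},{"x":0,"y":1.5,"z":6.5,"twist":0},{"x":0,"y":1.8,"z":6.4,"twist":0},{"x":0,"y":2.2,"z":6.3,"twist":0},{"x":0,"y":0,"z":0,"twist":0},{"x":0,"y":0,"z":0,"twist":0},{"x":0,"y":0,"z":0,"twist":0}]'
python3 gp.py 16 -0.35; python3 tgt.py .5821 .1432 .19 1.821
```

```text
t: 21.1
tool_pos: [0.5705, 0.1879, 0.3473]
orientation: [-1.562, -0.196, 0.197]
force: [0.5, 1.9, -0.9]
opening: 0.0178
gauge vee [0.579  0.1446 0.0575] yaw 0.255 tilt -0.33 n 638 rel seat(side) mm [-3.4  0.4  1.5] yawrel 0.005
t 21.15 F [-0.1  0.5 -1.5] open 0.0181 tilt 0.0006 yaw 1.8205 grasp [0.5705 0.1878 0.1804]
shift mm in present axes x,y,z: [  0.1  -9.6 -46. ] twist -0.0005
if twisted first: [  0.1  -9.6 -46. ]
```

View pics/d16.png

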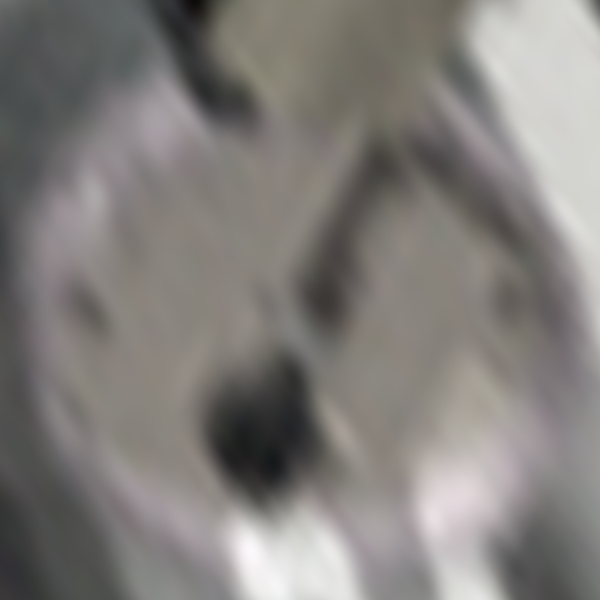

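```bash

python3 -m inch '[{"x":0,"y":2,"z":6,"twist":0},{"x":0,"y":1.2,"z":3.5,"twist":0},{"x":0,"y":0.3,"z":0,"twist":0},{"x":0,"y":0,"z":0,"twist":0},{"x":0,"y":0,"z":0,"twist":0},{"x":0,"y":0,"z":0,"twist":0},{"x":0,"y":0,"z":0,"twist":0},{"x":0,"y":0,"z":0,"twist":0},{"x":0,"y":0,"z":0,"twist":0},{"x":0,"y":0,"z":0,"twist":0},{"x":0,"y":0,"z":0,"twist":0},{"x":0,"y":0,"z":0,"twist":0}]'
python3 gp.py 17 -0.42; python3 tgt.py .5821 .1432 .19 1.821
python3 - <<'E'
from h import *
c=ld('side17');p=proj(c,[.56,.165,.11])[0].astype(int);print(p);crop(c,p[0]-30,p[1]-30,p[0]+30,p[1]+25,13,'e17')
c=snap('top','17');p=proj(c,[.56,.165,.11])[0].astype(int);print(p);crop(c,p[0]-40,p[1]-40,p[0]+40,p[1]+40,7,'f17')
E
```

```text
t: 22.35
tool_pos: [0.5683, 0.197, 0.344]
orientation: [-1.562, -0.196, 0.196]
force: [-0.7, -0.0, -3.5]
opening: 0.0182
gauge vee [0.5785 0.1442 0.0571] yaw 0.249 tilt -0.401 n 615 rel seat(side) mm [-4.   0.1  1.1] yawrel -0.0
t 22.40 F [ 0.1 -0.5 -4.3] open 0.0181 tilt 0.0002 yaw 1.8206 grasp [0.5683 0.1969 0.177 ]
shift mm in present axes x,y,z: [  0.  -13.  -55.5] twist -0.0004
if twisted first: [  0.  -13.  -55.5]
[304 173]
[335 167]
```

View pics/d17.png

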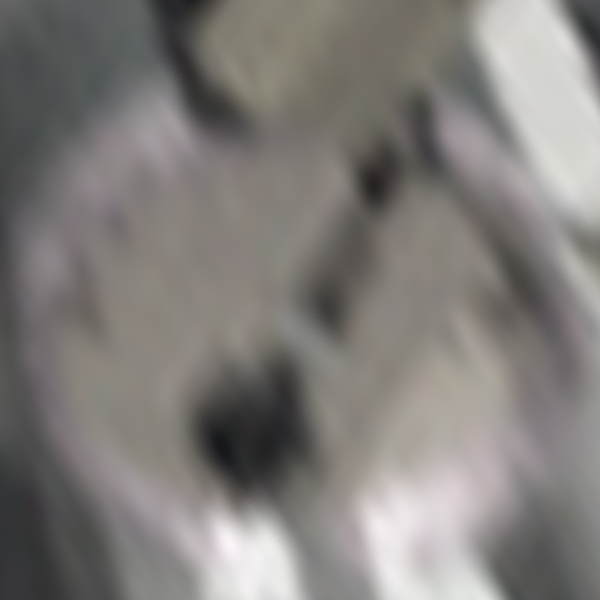

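View pics/e17.png

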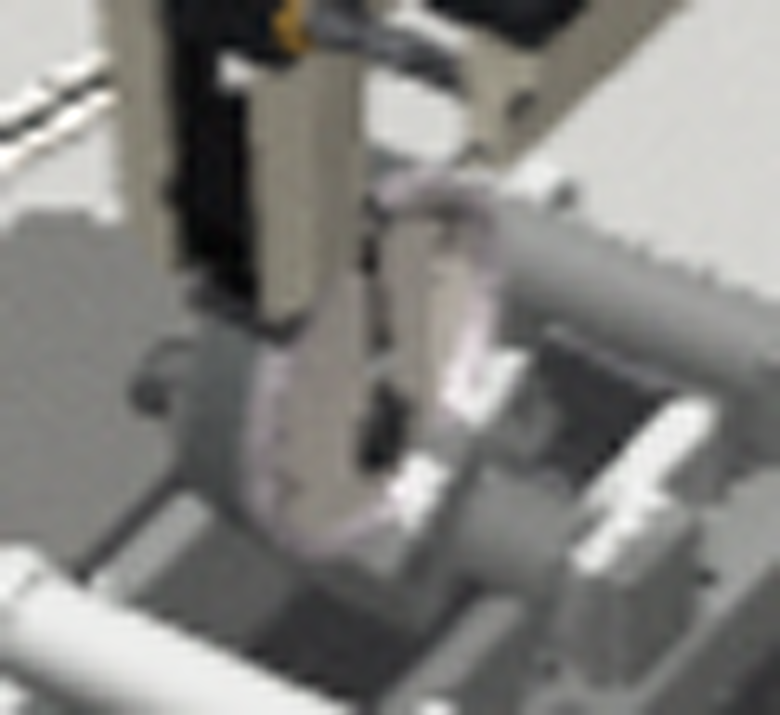

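View pics/c17.png

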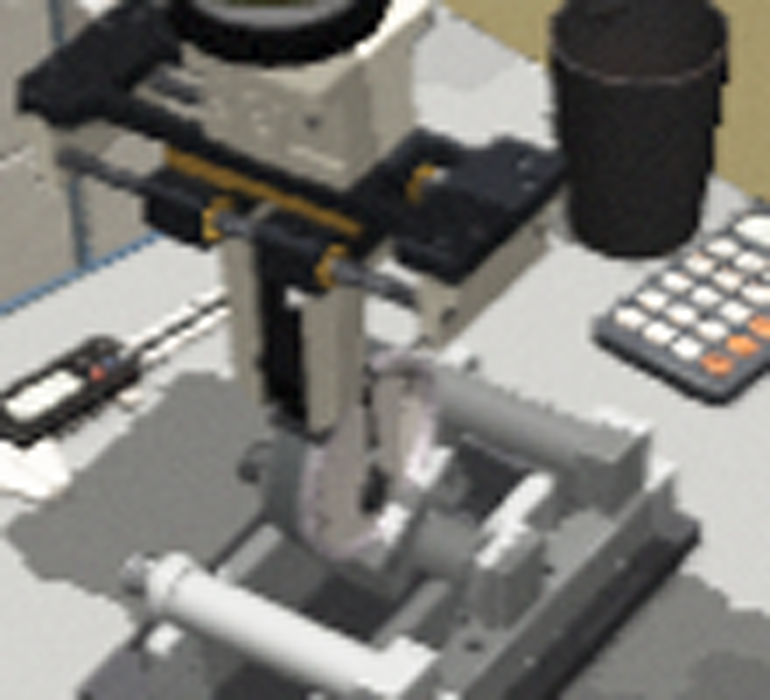

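Needle and set hand now overlap at dial crop (350,235), but the wrist force of -4.3 N is close to the gauge's full weight, so it barely presses on the stud. I firm up the grip and press along the gauge's axis.

```bash

python3 -m inch '[{"x":0,"y":0,"z":0,"twist":0},{"x":0,"y":0,"z":0,"twist":0},{"x":0,"y":0,"z":0,"twist":0},{"x":0,"y":0.5,"z":-0.2,"twist":0},{"x":0,"y":0,"z":0,"twist":0},{"x":0,"y":0,"z":0,"twist":0}]' -1 20 | grep -E 'pos|force'
python3 -m inch '[{"x":0,"y":0.5,"z":-0.2,"twist":0},{"x":0,"y":0,"z":0,"twist":0},{"x":0,"y":0,"z":0,"twist":0}]'| grep -E 'pos|force'
python3 tgt.py .5821 .1432 .19 1.821
```

```text
tool_pos: [0.5684, 0.1969, 0.3439]
force: [-2.2, 0.5, -1.1]
tool_pos: [0.5685, 0.1969, 0.3439]
force: [-3.1, 1.4, 4.4]
t 23.35 F [-3.1  1.4  4.4] open 0.0177 tilt 0.0009 yaw 1.8208 grasp [0.5686 0.197  0.1769]
shift mm in present axes x,y,z: [ -0.1 -13.2 -55.4] twist -0.0002
if twisted first: [ -0.1 -13.1 -55.4]
```

```bash

python3 gp.py 18 -0.42
python3 gp.py 18b -0.42
python3 - <<'E'
from h import *
c=ld('side18');a=(c['color'].astype(float)+ld('side18b')['color'])/2
# overlay: gauge pose, needle plane guess; axle etc.
c['color']=a.astype(np.uint8)
x0,y0,x1,y1,s=285,150,330,195,16
crop(c,x0,y0,x1,y1,s,'e18')
im=cv2.imread('pics/e18.png');im2=im.copy()
v=[.5788,.1442,.0567,.25]
for th,col in((.405,(0,0,255)),):
  for sh,cc in((.37,(255,0,0)),(.425,(0,255,0)),(.48,(0,0,255))):
    pts=[]
    for r in(.023,.036):
        X=np.array([-.009,-np.sin(sh)*r,.066+np.cos(sh)*r]); pts.append(R.from_euler('zx',[v[3],-th]).apply(X)+v[:3])
    u=(proj(c,pts)-[x0-.5,y0-.5])*s
    cv2.line(im2,tuple(map(int,u[0])),tuple(map(int,u[1])),cc,1)
cv2.imwrite('pics/e18o.png',im2)
E
```

```text
gauge vee [0.5786 0.1452 0.0574] yaw 0.249 tilt -0.39 n 623 rel seat(side) mm [-3.6  1.1  1.4] yawrel -0.0
gauge vee [0.5787 0.1449 0.0572] yaw 0.248 tilt -0.386 n 625 rel seat(side) mm [-3.6  0.8  1.2] yawrel -0.002
```

View pics/e18.png

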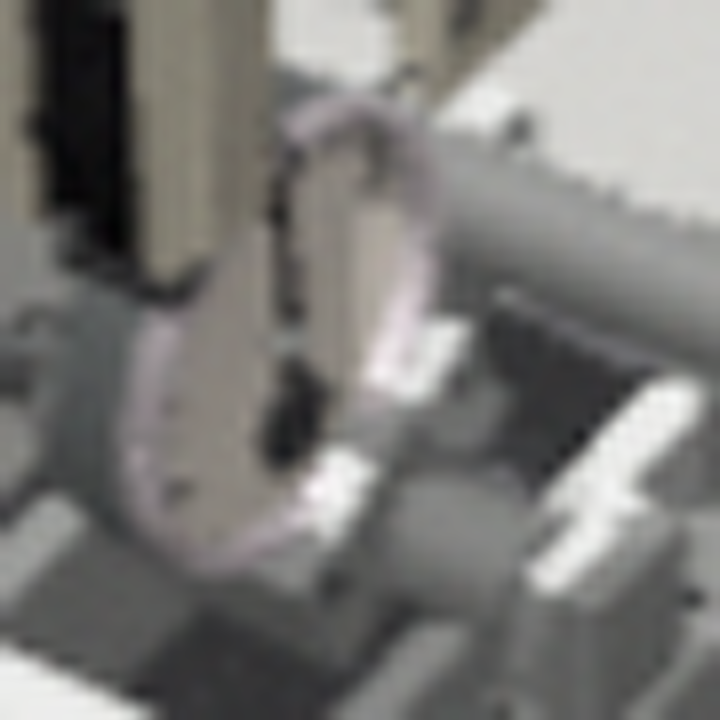

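View pics/e18o.png

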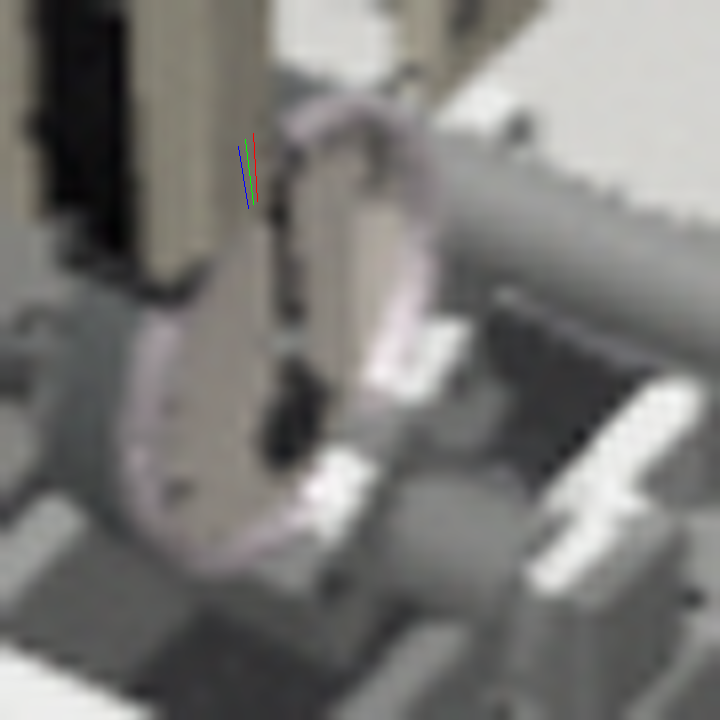

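View pics/d18.png

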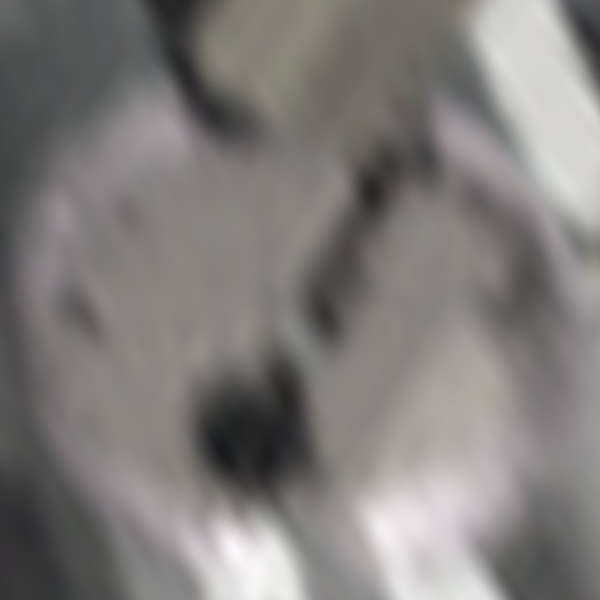

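The pressing force is good now. Needle and set hand overlap, but this view is too oblique to resolve 3 degrees: vision gives a tilt of 0.39, geometry 0.43, against a set hand at about 0.425. There is time for a better look, so I'll clamp firmly, lift, face the dial to the camera, then reseat.

```bash

python3 -m inch '[{"x":0,"y":0,"z":0,"twist":0},{"x":0,"y":0,"z":0,"twist":0},{"x":0,"y":0,"z":0,"twist":0},{"x":0,"y":-2,"z":0,"twist":0},{"x":0,"y":-8,"z":0,"twist":0},{"x":0,"y":-15,"z":0,"twist":0},{"x":0,"y":-20,"z":0,"twist":0},{"x":0,"y":-15,"z":0,"twist":0},{"x":0,"y":-5,"z":0,"twist":0}]' -1 50
python3 -m inch '[{"x":0,"y":0,"z":0,"twist":0.08},{"x":0,"y":0,"z":0,"twist":0.12},{"x":0,"y":0,"z":0,"twist":0.12},{"x":0,"y":0,"z":0,"twist":0.12},{"x":0,"y":0,"z":0,"twist":0.12},{"x":0,"y":0,"z":0,"twist":0.12},{"x":0,"y":0,"z":0,"twist":0.1},{"x":0,"y":0,"z":0,"twist":0.06},{"x":0,"y":0,"z":0,"twist":0},{"x":0,"y":0,"z":0,"twist":0},{"x":0,"y":0,"z":0,"twist":0},{"x":0,"y":0,"z":0,"twist":0}]'
python3 -m inch '[{"x":0,"y":0,"z":0,"twist":0},{"x":0,"y":0,"z":0,"twist":0},{"x":0,"y":0,"z":0,"twist":0},{"x":0,"y":0,"z":0,"twist":0}]'
python3 gp.py 19 -0.42
```

```text
t: 24.35
tool_pos: [0.569, 0.1967, 0.4114]
orientation: [-1.562, -0.199, 0.193]
force: [0.4, -0.2, -4.2]
opening: 0.0179
t: 25.55
tool_pos: [0.5685, 0.1966, 0.4081]
orientation: [-1.521, 0.462, -0.462]
force: [0.5, 0.8, -5.0]
opening: 0.0176
t: 25.95
tool_pos: [0.5684, 0.1966, 0.4081]
orientation: [-1.521, 0.462, -0.462]
force: [-0.2, -0.6, -5.3]
opening: 0.0177
gauge vee [0.5356 0.1819 0.1161] yaw -0.597 tilt -0.014 n 867 rel seat(side) mm [-36.2  47.3  60.1] yawrel -0.846
```

View pics/c19.png

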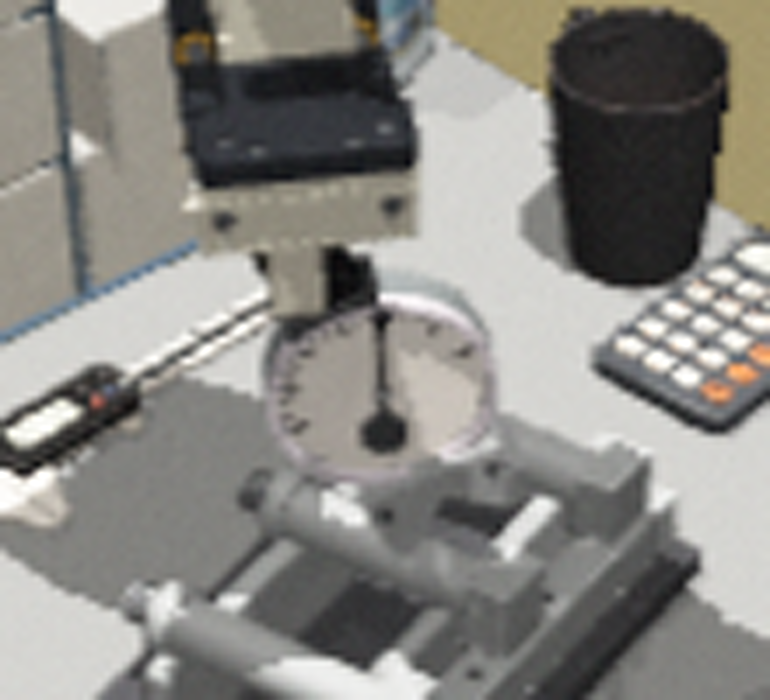

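View pics/d19.png

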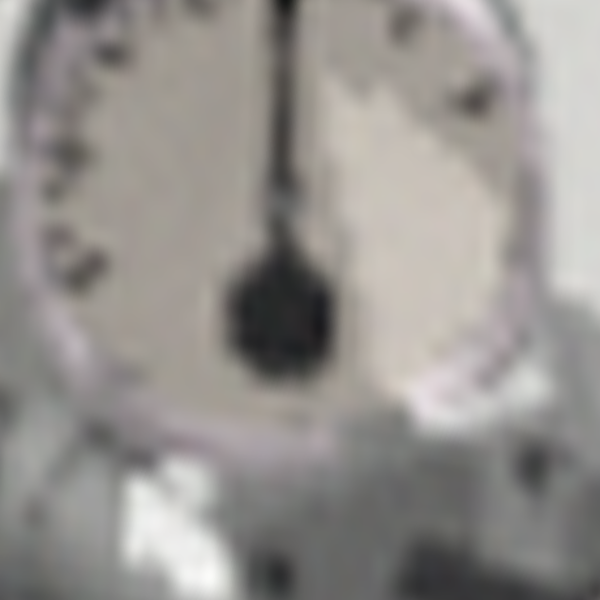

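```bash

python3 - <<'E'
from h import *
from plant import robot
c=snap('side','20')
s=robot.read_state();M=R.from_rotvec(s['orientation']).as_matrix();g=s['tool_pos']+M[:,1]*.167;ya=np.arctan2(M[1,2],M[0,2])-np.pi/2
o=R.from_euler('zx',[ya,-.42]).apply([-.011,0,-.067]); ax=g+o; p=proj(c,[ax])[0]; print(p,g)
# rectify unrotated world-vertical dial plane around axle
N=460;gg=(np.arange(N)+.5)/N*92-46;cc,rr=np.meshgrid(gg,gg)
W=R.from_euler('z',ya).apply(np.stack([0*cc,-cc,-rr],-1).reshape(-1,3)/1000)+ax
uv=proj(c,W).astype(np.float32).reshape(N,N,2)
im=cv2.remap(c['color'][:,:,::-1].copy(),uv[...,0],uv[...,1],cv2.INTER_CUBIC);cv2.imwrite('pics/d20.png',cv2.resize(im,(600,600)))
E
```

```text
[301.17988311 154.99652902] [0.56846157 0.19665322 0.24112976]
```

View pics/d20.png

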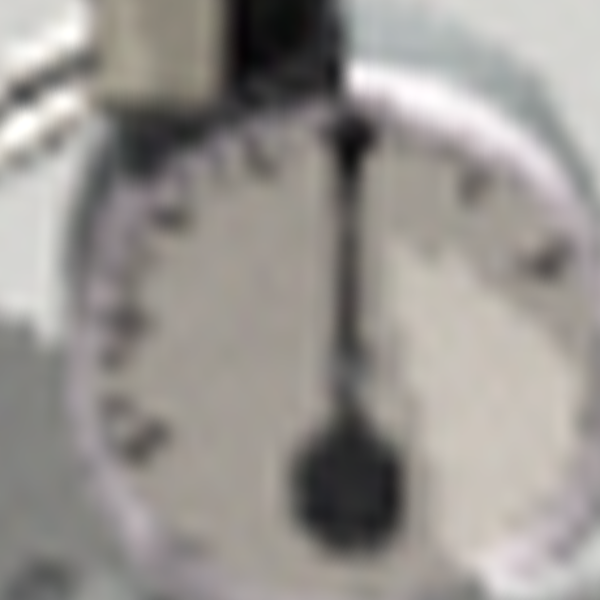

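The needle lies centrally over the set hand: blob at (350,140), needle at x≈348, axle at (350,355), so under 0.02 rad apart. The angle is right. I go back by the reverse path and reseat.

```bash

python3 -m inch '[{"x":0,"y":0,"z":0,"twist":-0.08},{"x":0,"y":0,"z":0,"twist":-0.12},{"x":0,"y":0,"z":0,"twist":-0.12},{"x":0,"y":0,"z":0,"twist":-0.12},{"x":0,"y":0,"z":0,"twist":-0.12},{"x":0,"y":0,"z":0,"twist":-0.12},{"x":0,"y":0,"z":0,"twist":-0.1},{"x":0,"y":0,"z":0,"twist":-0.06},{"x":0,"y":0,"z":0,"twist":0},{"x":0,"y":0,"z":0,"twist":0},{"x":0,"y":0,"z":0,"twist":0}]'
python3 tgt.py .5685 .1970 .1769 1.8208
python3 -m inch '[{"x":0,"y":5,"z":0,"twist":0},{"x":0,"y":12,"z":0,"twist":0},{"x":0,"y":15,"z":0,"twist":0},{"x":0,"y":12,"z":0,"twist":0},{"x":0,"y":8,"z":0,"twist":0},{"x":0,"y":5,"z":0,"twist":0},{"x":0,"y":3,"z":0,"twist":0},{"x":0,"y":0,"z":0,"twist":0},{"x":0,"y":0,"z":0,"twist":0}]'
python3 tgt.py .5685 .1970 .1769 1.8208
```

```text
t: 27.15
tool_pos: [0.5684, 0.1967, 0.4081]
orientation: [-1.562, -0.195, 0.195]
force: [0.3, 0.2, -4.6]
opening: 0.0182
t 27.15 F [ 0.3  0.2 -4.6] open 0.0182 tilt 0.0001 yaw 1.8191 grasp [0.5684 0.1967 0.2411]
shift mm in present axes x,y,z: [ 0.2 64.2  0.3] twist -0.0017
if twisted first: [ 0.1 64.2  0.3]
t: 28.05
tool_pos: [0.5687, 0.1967, 0.3488]
orientation: [-1.562, -0.197, 0.195]
force: [-0.7, 0.0, -4.9]
opening: 0.0177
t 28.05 F [-0.7  0.  -4.9] open 0.0177 tilt 0.0010 yaw 1.8206 grasp [0.5688 0.1967 0.1818]
shift mm in present axes x,y,z: [-0.1  4.9  0.3] twist -0.0002
if twisted first: [-0.1  4.9  0.3]
```

```bash

python3 -m inch '[{"x":0,"y":2,"z":0,"twist":0},{"x":0,"y":1,"z":0,"twist":0},{"x":0,"y":0.5,"z":0,"twist":0},{"x":0,"y":0,"z":0,"twist":0},{"x":0,"y":0,"z":0,"twist":0}]' | grep force
python3 -m inch '[{"x":0,"y":0.6,"z":0,"twist":0},{"x":0,"y":0,"z":0,"twist":0},{"x":0,"y":0,"z":0,"twist":0}]' | grep force
python3 -m inch '[{"x":0,"y":0.5,"z":0,"twist":0},{"x":0,"y":0,"z":0,"twist":0},{"x":0,"y":0,"z":0,"twist":0}]' | grep force
python3 tgt.py .5685 .1970 .1769 1.8208; python3 gp.py 21 -.42
```

```text
force: [-0.2, -0.2, -5.4]
force: [0.2, 0.7, -4.1]
force: [-1.3, 1.9, -0.2]
t 29.15 F [-1.3  1.9 -0.2] open 0.0173 tilt 0.0006 yaw 1.8207 grasp [0.5686 0.1969 0.177 ]
shift mm in present axes x,y,z: [0.1 0.1 0.2] twist -0.0001
if twisted first: [0.1 0.1 0.2]
gauge vee [0.5788 0.1449 0.0572] yaw 0.25 tilt -0.387 n 623 rel seat(side) mm [-3.5  0.8  1.2] yawrel 0.0
```

```bash

python3 -m inch '[{"x":0,"y":0.2,"z":0,"twist":0},{"x":0,"y":0,"z":0,"twist":0},{"x":0,"y":0,"z":0,"twist":0},{"x":0,"y":0,"z":0,"twist":0},{"x":0,"y":0,"z":0,"twist":0},{"x":0,"y":0,"z":0,"twist":0},{"x":0,"y":0,"z":0,"twist":0},{"x":0,"y":0,"z":0,"twist":0},{"x":0,"y":0,"z":0,"twist":0},{"x":0,"y":0,"z":0,"twist":0},{"x":0,"y":0,"z":0,"twist":0},{"x":0,"y":0,"z":0,"twist":0}]'
python3 gp.py 22 -.42
python3 - <<'E'
from h import *
for n in('side','top'):
    c=snap(n,'23');P=cloud(c).reshape(-1,3); P=P[~np.isnan(P[:,0])]
    if n[0]=='s': P=P+[0,0,.001]
    L=toloc(P,.5823,.1443,.25)
    Q=P[(abs(L[:,0])<.075)&(abs(L[:,1])<.02)&(P[:,2]>.045)&(P[:,2]<.075)&(abs(L[:,0]+.002)>.024)]
    print(n,fit(Q,lambda p:sd_stud(p,.056),[.5823,.1443,.25]))
E
```

```text
t: 30.4
tool_pos: [0.5686, 0.1968, 0.3439]
orientation: [-1.561, -0.197, 0.196]
force: [-3.3, 3.3, 5.8]
opening: 0.0175
gauge vee [0.5788 0.1453 0.0571] yaw 0.239 tilt -0.387 n 624 rel seat(side) mm [-3.4  1.2  1.1] yawrel -0.011
side (array([0.58347763, 0.14479083, 0.24759909]), np.int64(208), np.float64(0.0019821877326690884), np.float64(0.0003340952245805707))
top (array([0.57922186, 0.15352458, 0.5760385 ]), np.int64(64), np.float64(0.002265431710342531), np.float64(0.00015283798936253495))
```

View pics/c22.png

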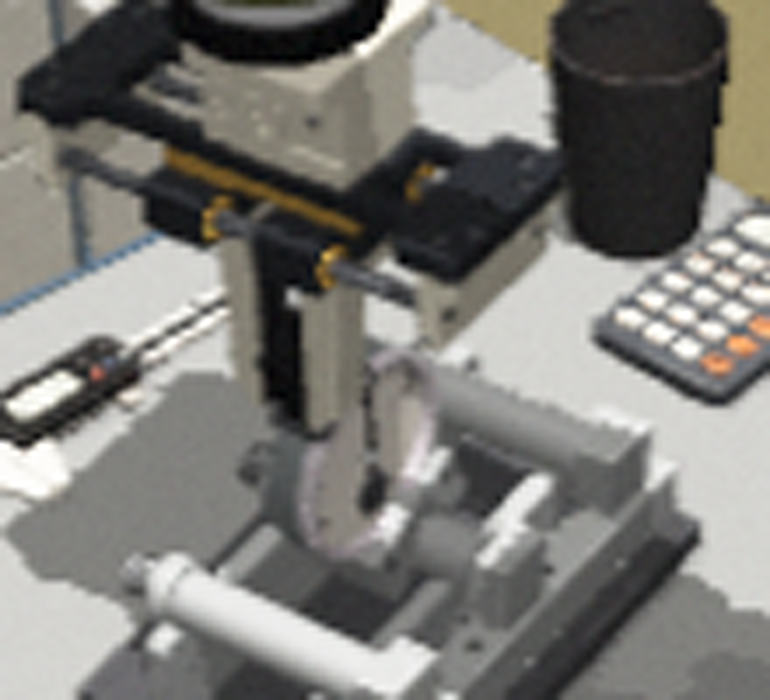

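```bash

python3 -m inch '[{"x":0,"y":0,"z":0,"twist":0},{"x":0,"y":0,"z":0,"twist":0},{"x":0,"y":0,"z":0,"twist":0},{"x":0,"y":0,"z":0,"twist":0},{"x":0,"y":0,"z":0,"twist":0},{"x":0,"y":0,"z":0,"twist":0}]'
```

```text
t: 31.15
tool_pos: [0.5685, 0.1968, 0.3439]
orientation: [-1.562, -0.197, 0.196]
force: [-3.2, 3.2, 5.7]
opening: 0.0178
```

Stable at about 10 N on the stud. I hand in.

```bash
python3 -c "
from plant import robot
print(robot.close_job()); s=robot.read_state(); print(s['t'],s['force'])"
```

```text
the job is handed in; nothing more can be done
None
the job is handed in; nothing more can be done
```

The loose stud is in the middle seat, head over the ledge, and let go. The gauge is held astride it at the set angle. I handed in at about 31 s; no verdict was reported.

**Stud:** it lies in row with its neighbours. Fits from both cameras after release put it within about 1.5 mm of the seat. A last fit from the side camera, with the gauge on, agreed. The top camera's fit failed because the gripper hid the stud.

**Set angle:** I read the set hand at about 0.425 rad and rocked the gauge round the shank to match. To check, I clamped it, lifted it and turned the dial to the side camera: the needle lay over the set hand within about 0.02 rad. I then put it back in the same position.

**Final hold:** the push on the stud was steady at about 10 N, and vision put the vee about 1 mm from home.

**Disagreement:** at the final pose the side-camera fit read a tilt of 0.39 rad, against 0.43 from the arm's geometry. I trusted the close look at the dial, which showed needle and set hand together. After reseating I could only see the dial obliquely, so that match was not re-measured.

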